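# Draw a metal blank off a slab and load it into a bench punch

### The job

The flat aluminium blank lies flush in the channel of the dark levelling slab, its far end under a spring clip, where its sides cannot be gripped. Press on it gently from above and slide it out over the slab's open edge until it sticks out far enough, without letting it fall, then pinch it by its overhanging end, lift it off, and load it with its other end first into the mouth of the red bench punch, lying flat on the bed and pushed home against the back stop; let go and leave it there. It dents easily, so feel your way and never press or push hard on it, and leave the mallet, the slapper and the rivet tin where they are.

Things in the scene. Friction and masses are not known exactly. Their poses are not given: they have to be found in the camera images.
- slab: Fixed dark steel levelling slab, 175 (x) x 105 (y) x 60 mm high; on shims 0 to 12 mm high; origin at the centre of its underside. On top, blue strips 3 mm high frame a channel 63 mm wide, x -87.5 to +72.5 mm, on both long sides and the +x end; open at the slab's -x face (towards the robot). A brass spring clip (x 46 to 87, |y| < 17, top 88 mm) presses down on the blank's rear end with 3 N.
- slab_edge (a point): Middle of the slab's open top edge: on the channel floor, at the slab's -x face (slab frame -87.5, 0, 60 mm); axes as the slab's. The blank is drawn out past it along -x.
- blank: Loose aluminium blank, 130 (x) x 60 (y) x 3 mm, 50 to 100 g; origin at the centre of its underside. It starts flat on the channel floor, flush with the strips, its front edge 18 to 29 mm inside the open edge; it tips with over 65 mm out. A fingertip pressing with about 8 N drags it; below 5 it may slip. Pressing with over 12 N on the slab, or 20 N on the punch, dents it: touch down below 5 mm/s.
- blank_front (a point): Middle of the blank's -x end face (65 mm from its centre, mid-thickness): the end that is drawn out over the slab's edge and pinched, from above with the fingers closing across the 60 mm width.
- blank_rear (a point): Middle of the blank's +x end face (65 mm from its centre, mid-thickness): the end that goes into the punch and meets the back stop.
- punch: Fixed bench punch, 150 (x) x 100 (y) mm, on shims 0 to 12 mm high; origin centred under its base, x into the mouth. Heights above that: steel bed 60 mm, from x = -70 (front, towards the robot) to the back stop at x = +20 mm. Over x = -20 to +50 a red head makes a tunnel 70 mm wide, 20 mm high; ram top 126, lever behind to 215 mm. A seated blank goes 90 mm in and sticks out 40 mm.
- punch_mouth (a point): Middle of the front edge of the punch's bed, at bed height (punch frame -70, 0, 60 mm); axes as the punch's, x pointing into the mouth.
- punch_stop (a point): Foot of the back stop's face on the bed, in the middle (punch frame 20, 0, 60 mm); axes as the punch's.
- mallet: Bystander: wooden mallet lying on the table, head 60 x 110 x 60 mm at its +x end, handle 26 mm thick, 250 mm over all; origin on the table 70 mm behind the head's near face.
- slapper: Bystander: flat steel slapper 150 x 55 x 8 mm with a round wooden handle, lying on the table, 280 mm over all; origin on the table near its middle, x along its length.
- tin: Bystander: closed round brass-coloured rivet tin, 64 mm across, 55 mm tall, standing; origin at the centre of its underside.
Mind the look-alikes: they are no part of the job. Of the things that look like the punch, the middle-sized one is meant. Of the things like the blank, leave any that is brown; of the rest the larger one is meant.

How it is judged:
On the way, in this order (a step that is already met when the one before it is completed fails the run):
1. the blank lies flat on the slab with 20 to 62 mm of its front end out over the open edge (x of blank_front in the frame of slab_edge between -0.062 and -0.02 m and z of blank_front in the frame of slab_edge between -0.002 and 0.005 m and angle between blank's own z axis and vertical below 0.05 rad), for 0.2 s.
2. the blank is held in the fingers, lifted clear of the slab (contact force between the fingers and blank above 1 N and contact force between blank and slab below 0.01 N and z of blank in the frame of slab above 0.072 m), for 0.2 s.
At the end, for the whole second after the job is handed in: The blank is at rest, flat on the punch's bed (within 3 mm of height, 0.04 rad of level), its rear end within 4 mm of the back stop, within 8 mm of the middle and 0.12 rad of the punch's direction, and released (x of blank_rear in the frame of punch_stop between -0.004 and 0.002 m and y of blank_rear in the frame of punch_stop between -0.008 and 0.008 m and z of blank in the frame of punch_mouth between -0.002 and 0.003 m and angle between the x axis of blank and the x axis of punch, either way round below 0.12 rad and angle between blank's own z axis and vertical below 0.04 rad and linear speed of blank below 0.01 m/s and angular speed of blank below 0.1 rad/s); the robot touches nothing.
It fails at once if the blank is pressed on by the slab and its clip with over 20 N in sum (about 7 N of it is there untouched) (contact force between blank and slab above 20 N).
It fails at once if the blank is pressed on the punch with over 20 N (contact force between blank and punch above 20 N).
It fails at once if the blank falls low (height (world z) of blank below 0.045 m).
It fails at once if the mallet, slapper or tin is disturbed (over 15 mm) (distance of any of mallet, slapper, tin from where it was at the start of the episode above 0.015 m).
It also fails if it takes over 72 s, if anything falls off the work surface, if the arm or the gripper's body presses on something with over 40 N, if the wrist force passes 120 N, or if a joint passes its speed limit or range.

### The arm

A 6-joint arm with a two-finger parallel gripper is mounted at the origin on the work surface. World frame = base frame: x ahead of the robot, y to its left, z up, the work surface at z = 0. Lengths are in m, angles in rad, forces in N, time in s.
With the tool pointing down it reaches from about 0.375 to 0.9 m from the base axis. Payload 3.1 kg.
Tool frame: the origin (TCP) lies midway between the tips of the shut fingers; the grasp point (between the pads) lies pinch_z behind it (pinch_z is the distance from the TCP to the grasp point, in m); y points along the fingers, z is the direction in which the jaws open and shut, and the axes are right-handed (so a half turn about y gives the same grasp; the last joint's range is limited). The gripper opens to 87 mm and grips with 3 to 60 N. Pads are 19 mm wide; open, the fingers measure 117 mm over their backs; the gripper's body (75 mm by 190 mm) begins 51 mm behind the grasp point.
Start: joints at [-1.347, 0.527, 1.433, -0, 1.181, -0.178], TCP at [0.245, -0.575, 0.198] pointing down, gripper open.
Joint ranges: [-3.08, 3.08], [-0.75, 2.2], [0.22, 2.44], [-1.43, 4.57], [0, 2.65], [-2.85, 2.85]. Speed limits (rad/s): [2.79, 2.79, 3.14, 3.14, 3.14, 3.14].

### API

Orientations are given as a unit quaternion [x, y, z, w].
In Python, from rig import get_obs, camera, hand_in, pinch_z gives the robot as it stands. The module is installed in compiled form; this text tells all that it offers.
- The arm moves only by the tool arm_command, never from a script. Its argument "plan" is a list of rows, each a list of 2 entries, a list of its own where there are three numbers: the shift along the world's x, y, z in units of 25 mm (1.0 is 25 mm), then the turn about the world's z in units of 5 degrees (1.0 is 5 degrees). A call has 1 to 5 rows; each row is the pose to reach, as a shift and turn from the pose commanded when the call began; what a row does not reach only later rows make up. A row lasts 1/10 s, in which the tool goes at most 50 mm and 8.59 degrees, less where a joint would pass 70% of its speed; a pose out of reach is approached as far as the arm can. A call with a gripper value outside its range is refused whole. "fingers" is the opening, from -1 (shut) to 1 (fully open), set as the call begins (left out, the last holds). The fingers move at their own pace and stop on an object; "force" is the grip in N (left out, the last holds). Time passes only in rows, so rows that repeat a pose let the fingers close. It gives the time, the measured TCP pose, the force and the opening at its end, in the units of the state.
- get_obs(): the state, without advancing time (a new reading comes with each control period).
- camera(name): name is "scene" or "top" or "wrist"; returns a dict with "pixels" (400x640x3 uint8, red, green, blue), "camera_matrix" (3x3 intrinsics, pixels), "distortion" ([k1, k2, p1, p2, k3] as OpenCV has them; the pictures are not rectified), "R" (3x3) and "t" (3): a world point X has camera coordinates R X + t. Camera axes: x right, y down, z forward; pixel columns grow to the right and rows downward; lengths in m; the calibration is good to about 2 mm. A picture is of the moment at which its call begins. There is no depth.
- hand_in(): hands the job in, once; it reports no verdict.
The state is a dict: "time": time; "q": joint angles; "joint_velocities": joint speeds; "joint_torque": joint torques, N m; "position": TCP position; "tool_rot": TCP orientation; "ft_force": force on the tool from outside, world axes, zero at the start; "moment": the same for the moment, N m; "grip_width": finger opening in m.
Only numpy, scipy, OpenCV 4.12 (cv2) and the standard library are available. Lean on these libraries where they do the work, as an engineer would, in place of code of your own. Each camera call takes 0.05 s, during which the arm holds its last target.

## Working session

There is one attempt and no reset: what is moved stays moved. The work goes in short steps, Python scripts to look and compute and a tool call to move; the robot and the scene stay as the last step left them, time stands still between calls to the robot, and variables do not carry over. Pictures are saved under pics/ and viewed, and the job is handed in when it is done.

Besides the shell and the picture viewer there is one more tool, called after "Emit:" in YAML: its name, and indented under it one key for each argument. arm_command: Moves the arm, as the interface text tells. Its arguments: {"type":"object","properties":{"plan":{"type":"array"},"fingers":{"type":"number"},"force":{"type":"number"}},"required":["plan"]}

```bash
mkdir -p pics
python3 - <<'E'
from rig import *
import cv2,numpy as np,pickle
print(get_obs(),pinch_z)
d={}
for n in ["scene","top","wrist"]:
    c=camera(n); d[n]=c; cv2.imwrite(f"pics/{n}0.png",c["pixels"][:,:,::-1]); print(n,c["camera_matrix"],c["distortion"],c["R"],c["t"])
pickle.dump(d,open("cams0.pkl","wb"))
E
```

```text
{'time': 0.0, 'q': array([-1.34650046e+00,  5.28442714e-01,  1.43392196e+00,  1.34486826e-06,
        1.18135973e+00, -1.78499155e-01]), 'joint_velocities': array([-0.0004382 , -0.0014563 ,  0.00097474,  0.00095086,  0.00054238,
        0.0012949 ]), 'joint_torque': array([ 7.88881425e-04, -4.40038562e+01, -1.76591635e+01,  6.33549294e-02,
        5.82338660e-02, -1.58999601e-04]), 'position': array([ 0.24484548, -0.57419282,  0.19737983]), 'tool_rot': array([-0.14146534,  0.69356786, -0.69206087,  0.14143171]), 'ft_force': array([0.86683421, 0.04093232, 0.14756453]), 'moment': array([0.01483116, 0.01991389, 0.00627418]), 'grip_width': 0.08674860081578396} 0.0187
scene [[379.98540156   0.         319.78631604]
 [  0.         379.98540156 199.54631031]
 [  0.           0.           1.        ]] [-0.05773178  0.          0.          0.          0.        ] [[ 0.46662245  0.88441822 -0.00824   ]
 [ 0.68311035 -0.36629815 -0.63181162]
 [-0.561804    0.28918866 -0.77507818]] [-0.20283809 -0.25682598  1.53329828]
top [[416.14782966   0.         321.12929341]
 [  0.         416.14782966 196.62407572]
 [  0.           0.           1.        ]] [-0.06949535  0.          0.          0.          0.        ] [[ 0.01839684 -0.9998124  -0.00606031]
 [-0.99073029 -0.01741311 -0.13472293]
 [ 0.13459212  0.0084826  -0.99086478]] [0.00611798 0.47790165 1.32121052]
wrist [[283.92109334   0.         322.9972941 ]
 [  0.         283.92109334 200.62039946]
 [  0.           0.           1.        ]] [-0.03447501  0.          0.          0.          0.        ] [[ 0.39227125 -0.91984565 -0.00269167]
 [-0.88138187 -0.3767024   0.28506369]
 [-0.26322856 -0.1094499  -0.9585048 ]] [-0.62329967 -0.03414603  0.39107319]
```

```bash
ls pics
```

```text
scene0.png
top0.png
wrist0.png
```

View pics/top0.png

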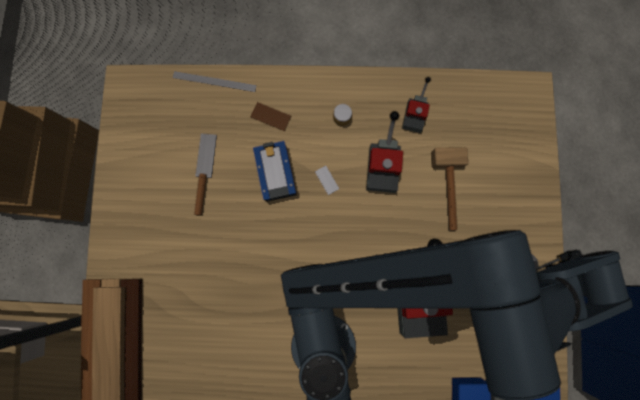

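View pics/scene0.png

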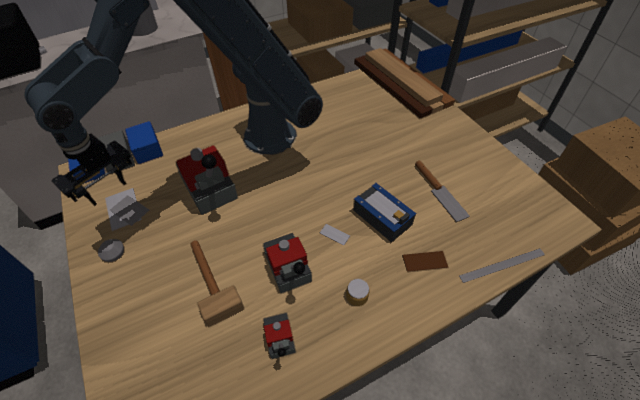

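Top view: the slab is at about (275,170) with the clip at its far end. The middle-sized punch is at (385,167), between the large one near the robot at (425,310) and the small one at (417,112). Next I'll enlarge both.

Run:
```python
import cv2,pickle,numpy as np
d=pickle.load(open("cams0.pkl","rb"))
im=d["top"]["pixels"][:,:,::-1]
def crop(im,x0,y0,w,h,s,name):
    c=cv2.resize(im[y0:y0+h,x0:x0+w],None,fx=s,fy=s,interpolation=cv2.INTER_CUBIC)
    c=cv2.convertScaleAbs(c,alpha=1.5)
    for i in range(0,w,10): cv2.putText(c,str(x0+i),(i*s,8),0,.3,(0,255,255),1); cv2.line(c,(i*s,0),(i*s,h*s),(0,120,120),1) 
    for i in range(0,h,10): cv2.putText(c,str(y0+i),(0,i*s+8),0,.3,(0,255,255),1); cv2.line(c,(0,i*s),(w*s,i*s),(0,120,120),1)
    cv2.imwrite(name,c)
crop(im,245,130,65,75,8,"pics/slab.png")
crop(im,355,105,65,95,6,"pics/punch.png")
```

```text
(no output)
```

View pics/slab.png

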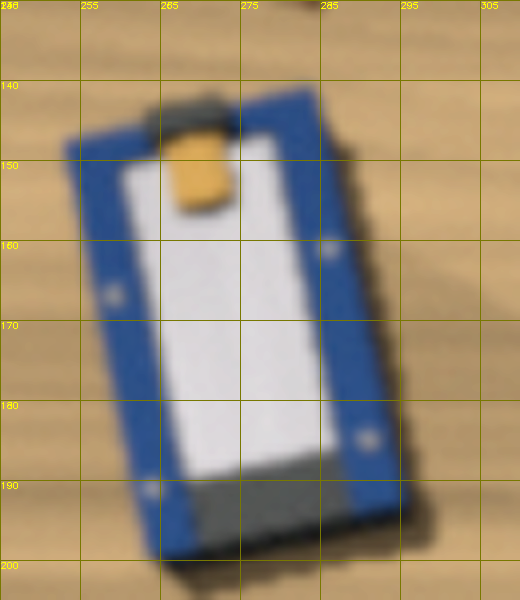

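View pics/punch.png

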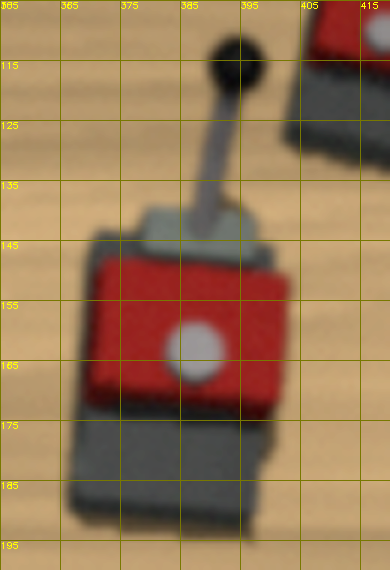

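```bash
cat > h.py <<'E'
import cv2,numpy as np
def crop(im,x0,y0,w,h,s,name,a=1.5):
    c=cv2.resize(im[y0:y0+h,x0:x0+w],None,fx=s,fy=s,interpolation=cv2.INTER_CUBIC)
    c=cv2.convertScaleAbs(c,alpha=a)
    for i in range(0,w,10): cv2.putText(c,str(x0+i),(i*s,8),0,.3,(0,255,255),1); cv2.line(c,(i*s,0),(i*s,h*s),(0,120,120),1) 
    for i in range(0,h,10): cv2.putText(c,str(y0+i),(0,i*s+8),0,.3,(0,255,255),1); cv2.line(c,(0,i*s),(w*s,i*s),(0,120,120),1)
    cv2.imwrite(name,c)
def ray(c,uv):
    u=cv2.undistortPoints(np.array([[uv]],float),c["camera_matrix"],np.array(c["distortion"]))[0,0]
    R=np.array(c["R"]);t=np.array(c["t"])
    return -R.T@t, R.T@np.array([u[0],u[1],1.])
def atz(c,uv,z):
    o,d=ray(c,uv); return o+d*(z-o[2])/d[2]
def proj(c,X):
    R=np.array(c["R"]);t=np.array(c["t"])
    p,_=cv2.projectPoints(np.array(X,float).reshape(-1,3),cv2.Rodrigues(R)[0],t,c["camera_matrix"],np.array(c["distortion"]))
    return p[:,0]
E
python3 - <<'E'
import pickle
from h import *
d=pickle.load(open("cams0.pkl","rb"))
im=d["scene"]["pixels"][:,:,::-1]
crop(im,345,175,80,70,9,"pics/slab_s.png",1.3)
crop(im,255,225,65,80,7,"pics/punch_s.png",1.5)
E
```

```text
(no output)
```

View pics/slab_s.png

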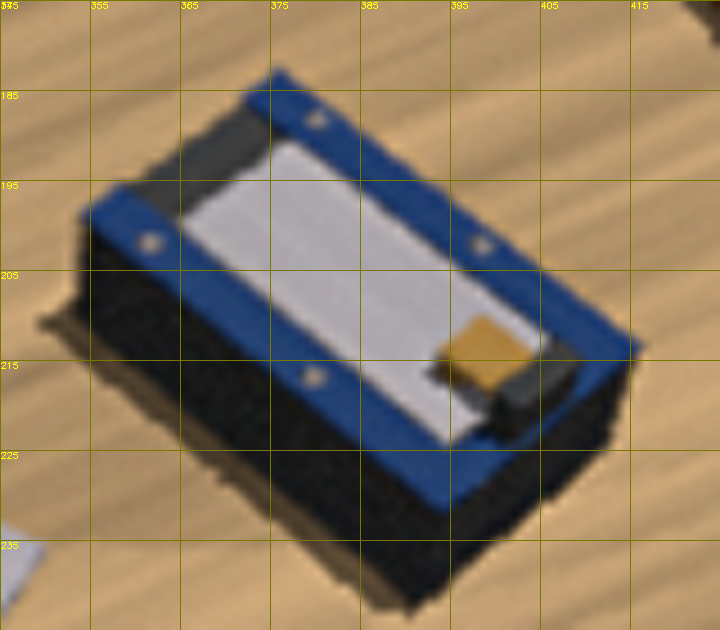

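View pics/punch_s.png

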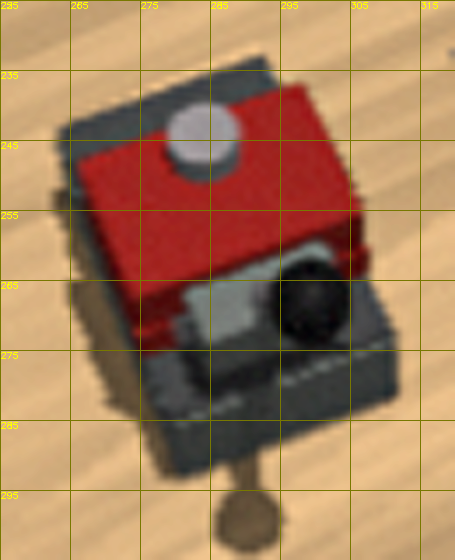

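```bash
cat > fit.py <<'E'
import pickle
from h import *
from scipy.optimize import least_squares
d=pickle.load(open("cams0.pkl","rb"))
def P(l,s,x0,y0): return [(a/s+x0-.5,b/s+y0-.5) for a,b in l]
T,S=d["top"],d["scene"]
st=P([(150,555),(412,505),(64,140),(318,85)],8,245,130)
ss=P([(277,68),(82,215),(643,346),(443,508)],9,345,175)
M=np.array([[-.0875,.0525,.063],[-.0875,-.0525,.063],[.0875,.0525,.063],[.0875,-.0525,.063]])
def tr(p,M):
    c,s=np.cos(p[2]),np.sin(p[2]); return M@np.array([[c,s,0],[-s,c,0],[0,0,1]])+[p[0],p[1],p[3]]
def fit(obs,p0):
    f=lambda p:np.concatenate([(proj(c,tr(p,m))-np.array(o)).ravel() for c,m,o in obs])
    r=least_squares(f,p0); return r.x,r.fun.reshape(-1,2)
if __name__=="__main__":
    for obs in ([(T,M,st),(S,M,ss)],[(T,M,st)],[(S,M,ss)]):
        p,r=fit(obs,[.6,.1,.1,.005]); print(p,"\n",r.round(2).tolist())
    p,r=fit([(T,M,st),(S,M,ss)],[.6,.1,.1,.005])
    z=.063+p[3]
    e=tr(p,np.array([[-.0875,0,.06]]))[0]; print("edge",e)
    for c,l in ((T,P([(188,475),(338,448)],8,245,130)),(S,P([(285,140),(183,222)],9,345,175))):
        for uv in l:
            X=atz(c,uv,z); v=X-e; ca,sa=np.cos(p[2]),np.sin(p[2]); print("blank front in slab_edge",ca*v[0]+sa*v[1],-sa*v[0]+ca*v[1])
    # punch: bed front corners
    for z in (.06,.066,.072):
        for c,l in ((T,P([(68,495),(250,512),(92,232),(275,248)],6,355,105)),(S,P([(265,55),(57,130),(395,343),(168,430)],7,255,225))):
            X=[atz(c,uv,z) for uv in l]; print(z,np.round(X,4).tolist(), [round(float(np.linalg.norm(X[i]-X[j])),4) for i,j in ((0,1),(2,3),(0,2),(1,3))])
E
python3 fit.py
```

```text
[0.55813529 0.16761363 0.23886446 0.00691526] 
 [[-0.15, 0.47], [-0.52, -0.49], [-0.17, -0.14], [-0.13, -0.3], [-0.06, 0.03], [-0.59, -0.21], [-0.23, -0.02], [-0.17, 0.4]]
[0.55829063 0.1671369  0.23714493 0.00434339] 
 [[0.06, 0.51], [-0.35, -0.38], [0.16, -0.02], [0.14, -0.11]]
[0.55461669 0.17195704 0.24138925 0.00059018] 
 [[0.18, 0.15], [-0.14, -0.14], [-0.16, -0.17], [0.13, 0.17]]
edge [0.47311965 0.14691117 0.06691526]
blank front in slab_edge 0.02942166766686989 0.03054518831432366
blank front in slab_edge 0.026918216469104424 -0.029895373749913953
blank front in slab_edge 0.02639316105691111 0.028988347894458685
blank front in slab_edge 0.028542582507186474 -0.026893993069598287
0.06 [[0.5075, -0.1278, 0.06], [0.5001, -0.2249, 0.06], [0.6519, -0.1404, 0.06], [0.6449, -0.2396, 0.06]] [0.0974, 0.0995, 0.1449, 0.1456]
0.06 [[0.5074, -0.1328, 0.06], [0.5005, -0.2283, 0.06], [0.6596, -0.1465, 0.06], [0.6517, -0.2434, 0.06]] [0.0958, 0.0973, 0.1528, 0.152]
0.066 [[0.5065, -0.1272, 0.066], [0.4991, -0.2239, 0.066], [0.6502, -0.1398, 0.066], [0.6433, -0.2385, 0.066]] [0.097, 0.099, 0.1442, 0.1449]
0.066 [[0.5113, -0.1342, 0.066], [0.5044, -0.2291, 0.066], [0.6625, -0.1478, 0.066], [0.6547, -0.2442, 0.066]] [0.0952, 0.0967, 0.1518, 0.151]
0.072 [[0.5056, -0.1266, 0.072], [0.4982, -0.2229, 0.072], [0.6486, -0.1391, 0.072], [0.6417, -0.2374, 0.072]] [0.0965, 0.0985, 0.1436, 0.1442]
0.072 [[0.5152, -0.1356, 0.072], [0.5084, -0.2299, 0.072], [0.6654, -0.1491, 0.072], [0.6577, -0.2449, 0.072]] [0.0946, 0.0961, 0.1509, 0.1501]
```

Run:
```python
from rig import *
from scipy.spatial.transform import Rotation as R
o=get_obs(); m=R.from_quat(o["tool_rot"]).as_matrix(); print(m.round(4))
import numpy as np
print(np.degrees(np.arctan2(m[1,2],m[0,2])),o["time"])
```

```text
[[-9.20e-01 -4.00e-04  3.92e-01]
 [-3.92e-01  1.60e-03 -9.20e-01]
 [-3.00e-04 -1.00e+00 -1.60e-03]]
-66.92119986725926 0.15
```

View pics/wrist0.png

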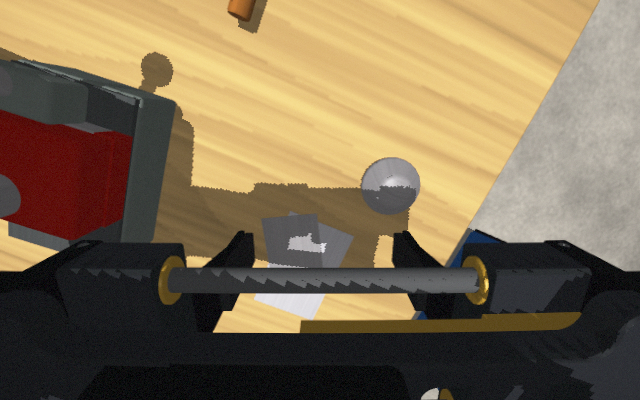

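Emit:
arm_command:
  plan:
    - [[0,0,2],0]
    - [[0,0,4],0]
    - [[0.5,2,6],0]
    - [[1,4,8],0]
    - [[2,6,8],0]
  fingers: -1

```text
time: 0.65
position: [0.2801, -0.4625, 0.3876]
tool_rot: [0.14, -0.691, 0.695, -0.141]
ft_force: [0.7, -0.1, 1.0]
grip_width: 0.0549
```

Emit:
arm_command:
  plan:
    - [[0.8,1.8,0],-0.5]
    - [[1.5,3.6,0],-1]
    - [[2.2,5.4,0],-1.5]
    - [[2.9,7.2,0],-1.88]
    - [[3.6,9.0,0],-1.88]

```text
time: 1.15
position: [0.3703, -0.2345, 0.3844]
tool_rot: [-0.084, 0.702, -0.702, 0.084]
ft_force: [1.1, -0.3, 0.6]
grip_width: 0.0151
```

Emit:
arm_command:
  plan:
    - [[0.8,1.8,0],0]
    - [[1.5,3.6,0],0]
    - [[2.2,5.4,0],0]
    - [[2.9,7.2,0],0]
    - [[3.6,9.0,0],0]

```text
time: 1.65
position: [0.4602, -0.0095, 0.3844]
tool_rot: [0.084, -0.702, 0.702, -0.084]
ft_force: [0.6, -0.7, -0.0]
grip_width: 0.0006
```

Emit:
arm_command:
  plan:
    - [[0.6,1.6,0],0]
    - [[1.2,3.2,-1],0]
    - [[1.6,4.6,-2],0]
    - [[1.6,4.6,-4],0]
    - [[1.6,4.6,-4],0]

```text
time: 2.15
position: [0.4941, 0.1046, 0.2781]
tool_rot: [-0.091, 0.703, -0.701, 0.079]
ft_force: [-1.2, 0.2, -0.7]
grip_width: 0.0008
```

Run:
```python
from rig import *
import cv2,pickle
print(get_obs())
d={}
for n in ["scene","top","wrist"]:
    c=camera(n); d[n]=c; cv2.imwrite(f"pics/{n}1.png",c["pixels"][:,:,::-1])
pickle.dump(d,open("cams1.pkl","wb"))
```

```text
{'time': 2.15, 'q': array([-1.28076346e-02,  2.79785429e-01,  1.61117143e+00, -2.68916254e-04,
        1.26736581e+00,  1.31681313e+00]), 'joint_velocities': array([-0.03161721, -0.06310684, -0.12422306, -0.00020373,  0.07585599,
       -0.00145127]), 'joint_torque': array([ 3.27875717e-01, -3.35661757e+01, -2.03018010e+01,  1.11875085e-01,
       -7.69272018e-01,  1.82059879e-02]), 'position': array([0.49412728, 0.10459555, 0.27814219]), 'tool_rot': array([-0.09096229,  0.70264076, -0.70124678,  0.07921354]), 'ft_force': array([-1.15586816,  0.18311804, -0.69116597]), 'moment': array([-0.04656172,  0.06446647, -0.01189004]), 'grip_width': 0.0007867065513613778}
```

View pics/wrist1.png

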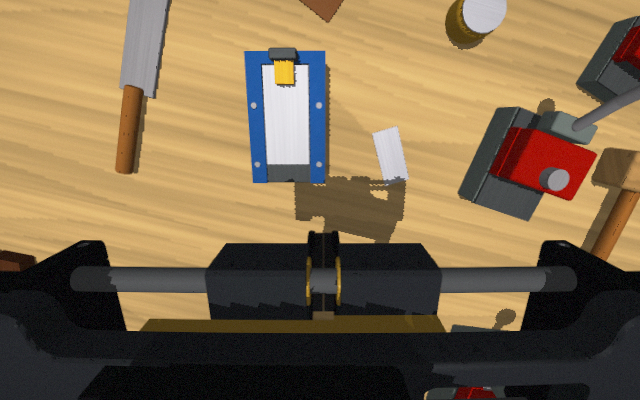

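View pics/scene1.png

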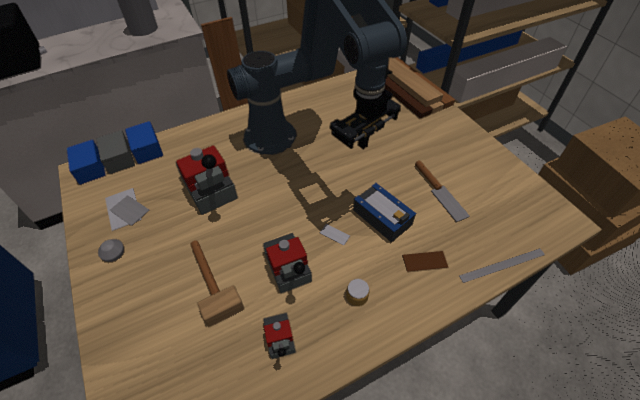

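Wrist view: the slab is at about (247–327, 52–183), with the blank inside and the clip at the top. The punch is at (460–595, 108–220), with its dark bed to the left of the red head.

Run:
```python
import pickle
from h import *
d=pickle.load(open("cams1.pkl","rb"))
im=d["wrist"]["pixels"][:,:,::-1]
crop(im,235,40,105,155,5,"pics/w_slab.png",1.0)
crop(im,450,95,155,135,5,"pics/w_punch.png",1.2)
```

```text
(no output)
```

View pics/w_slab.png

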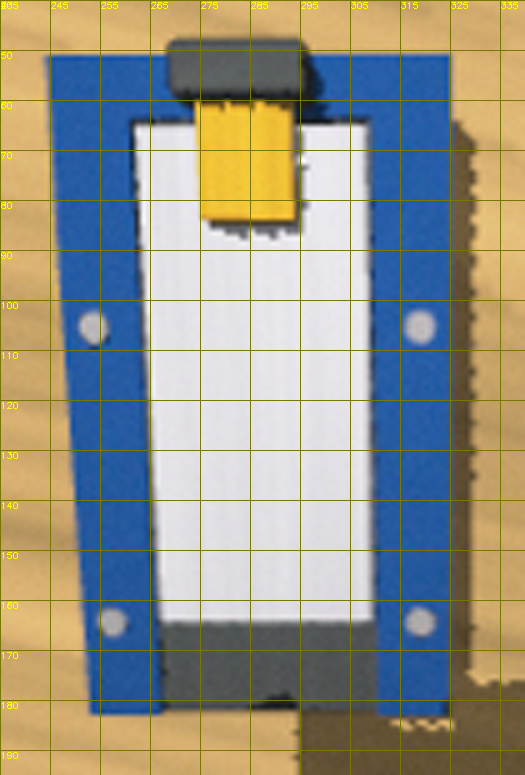

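View pics/w_punch.png

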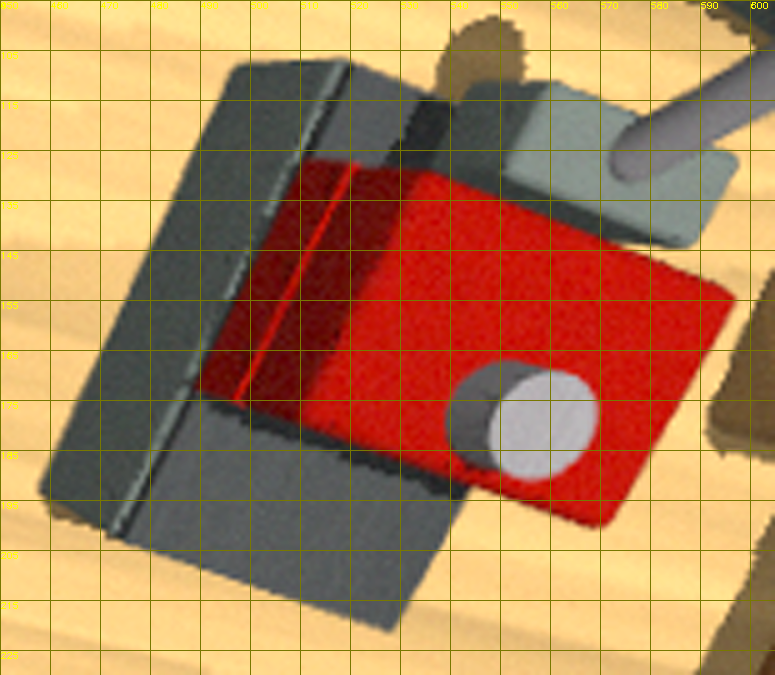

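```bash
cat > fit2.py <<'E'
from fit import *
W=pickle.load(open("cams1.pkl","rb"))["wrist"]
sw=P([(90,712),(450,712),(46,55),(452,55)],5,235,40)
for obs in ([(T,M,st),(S,M,ss),(W,M,sw)],[(W,M,sw)]):
    p,r=fit(obs,[.6,.1,.1,.005]); print(p,"\n",r.round(2).tolist())
p,r=fit([(T,M,st),(S,M,ss),(W,M,sw)],[.6,.1,.1,.005])
pw,r=fit([(W,M,sw)],[.6,.1,.1,.005])
for q in (p,pw):
  e=tr(q,np.array([[-.0875,0,.06]]))[0]; print("edge",e)
  for uv in P([(162,621),(374,621),(268,621)],5,235,40):
    X=atz(W,uv,.063+q[3]); v=X-e; ca,sa=np.cos(q[2]),np.sin(q[2]); print("blank",ca*v[0]+sa*v[1],-sa*v[0]+ca*v[1])
pt=P([(68,495),(250,512),(92,232),(275,248)],6,355,105)
ps=P([(265,55),(57,130),(395,343),(168,430)],7,255,225)
pwr=P([(120,537),(392,631),(345,60)],5,450,95)
for xf in (-.070,-.075):
  N=np.array([[xf,.05,.06],[xf,-.05,.06],[.075,.05,.06],[.075,-.05,.06]])
  for obs in ([(T,N,pt),(S,N,ps),(W,N[:3],pwr)],[(T,N,pt),(W,N[:3],pwr)],[(W,N[:3],pwr)],[(T,N[:2],pt[:2]),(S,N[:2],ps[:2]),(W,N[:2],pwr[:2])]):
    p,r=fit(obs,[.58,-.18,-.07,.005]); print(xf,p,tr(p,np.array([[-.07,0,.06],[.02,0,.06]])).round(4).tolist(),"\n",r.round(2).tolist())
E
python3 fit2.py
```

```text
[0.55882604 0.16973177 0.23795606 0.00410768] 
 [[-0.71, 0.35], [-1.14, -0.57], [-0.64, -0.16], [-0.67, -0.27], [0.52, 0.49], [0.03, 0.22], [0.27, 0.44], [0.37, 0.82], [0.23, 0.76], [0.34, 0.82], [0.25, 0.14], [0.33, -0.19]]
[0.55917732 0.1704952  0.23736512 0.00187949] 
 [[0.08, 0.04], [-0.16, 0.15], [0.22, 0.06], [-0.15, -0.23]]
edge [0.47379164 0.14910655 0.06410768]
blank 0.027751115671125915 0.03028231616130045
blank 0.027767726388444144 -0.03027035759625585
blank 0.027749164581404574 -2.4698822226553417e-05
edge [0.47413074 0.14992023 0.06187949]
blank 0.02684711491860065 0.0300329948668582
blank 0.02689979895678882 -0.0308548862923178
blank 0.02686316193942989 -0.00044179974483132996
-0.07 [ 0.57532527 -0.18556684 -0.08448495 -0.00370924] [[0.5056, -0.1797, 0.0563], [0.5953, -0.1873, 0.0563]] 
 [[0.52, -0.51], [1.21, -0.19], [0.39, -0.41], [0.43, 0.02], [1.29, 0.87], [-0.09, 1.03], [0.56, -1.49], [-0.17, -1.37], [-0.8, -0.83], [0.34, -0.36], [0.17, 1.22]]
-0.07 [ 0.57519282 -0.18349838 -0.08314538 -0.0006844 ] [[0.5054, -0.1777, 0.0593], [0.5951, -0.1852, 0.0593]] 
 [[-0.01, -
[... 614 characters left out ...]
, -1.04], [0.44, -0.8], [0.72, 0.6], [-0.54, 0.89], [0.88, -0.55], [0.23, -0.21], [-1.38, 0.61], [-0.27, 0.59], [0.44, -0.48]]
-0.075 [ 0.57836451 -0.18606685 -0.07401573 -0.0050276 ] [[0.5086, -0.1809, 0.055], [0.5983, -0.1875, 0.055]] 
 [[0.73, 0.34], [1.42, 0.33], [0.24, -1.07], [0.27, -0.96], [-1.36, 0.57], [-0.12, 0.33], [0.09, -0.66]]
-0.075 [ 0.5785222  -0.19027923 -0.07144829 -0.01026469] [[0.5087, -0.1853, 0.0497], [0.5985, -0.1917, 0.0497]] 
 [[-0.44, 0.21], [0.19, -0.38], [0.24, 0.14]]
-0.075 [ 0.57932631 -0.18522053 -0.08308826 -0.00190385] [[0.5096, -0.1794, 0.0581], [0.5993, -0.1869, 0.0581]] 
 [[0.36, -0.28], [1.11, 0.0], [1.3, 0.2], [-0.08, 0.39], [-0.88, 0.06], [0.49, 0.49]]
```

Emit:
arm_command:
  plan:
    - [[0,0,0],0]

```text
time: 2.4
position: [0.5022, 0.1027, 0.2872]
tool_rot: [0.082, -0.702, 0.702, -0.086]
ft_force: [-0.4, 0.0, 0.2]
grip_width: 0.0004
```

```bash
cat > st.py <<'E'
from rig import *
import numpy as np
from scipy.spatial.transform import Rotation as R
o=get_obs(); m=R.from_quat(o["tool_rot"]).as_matrix()
print(o["time"],o["position"].round(4),"F",o["ft_force"].round(2),"jaw",np.degrees(np.arctan2(m[1,2],m[0,2])).round(2),"tooly",m[:,1].round(4),"w",round(o["grip_width"],4),"q",o["q"].round(2))
E
python3 st.py
```

```text
2.4 [0.5022 0.1027 0.2872] F [-0.42  0.01  0.21] jaw -76.4 tooly [ 5.5e-03 -1.0e-04 -1.0e+00] w 0.0004 q [-0.02  0.27  1.6  -0.    1.27  1.32]
```

Emit:
arm_command:
  plan:
    - [[1,1,-1],0]
    - [[2,2,-2.4],0]
    - [[2.95,2.85,-3.8],0]
    - [[2.95,2.85,-5.2],0]
    - [[2.95,2.85,-6.6],0]

```text
time: 2.9
position: [0.5771, 0.1748, 0.1205]
tool_rot: [0.082, -0.702, 0.702, -0.086]
ft_force: [-0.3, -0.2, -0.4]
grip_width: 0.0004
```

Emit:
arm_command:
  plan:
    - [[0,0,-0.5],0]
    - [[0,0,-0.9],0]
    - [[0,0,-1.2],0]
    - [[0,0,-1.4],0]
    - [[0,0,-1.4],0]

```text
time: 3.4
position: [0.5744, 0.1746, 0.0852]
tool_rot: [-0.084, 0.702, -0.702, 0.085]
ft_force: [-0.4, -0.5, 0.4]
grip_width: 0.0004
```

```bash
python3 st.py;  python3 - <<'E'
from rig import *
import cv2
from h import *
c=camera("wrist"); cv2.imwrite("pics/w2.png",c["pixels"][:,:,::-1])
print(proj(c,[[.576,.174,.067]]))
E
```

```text
3.4 [0.5744 0.1746 0.0852] F [-0.44 -0.47  0.44] jaw -76.34 tooly [ 1.3e-03  2.0e-04 -1.0e+00] w 0.0004 q [0.11 0.64 1.59 0.   0.91 1.44]
[[324.87744154 221.61424579]]
```

View pics/w2.png

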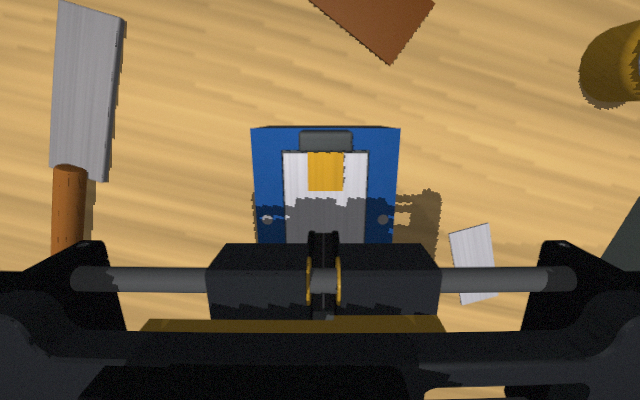

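The tip is centred in the channel, short of the clip. Starting the slow descent.

Emit:
arm_command:
  plan:
    - [[0,0,-0.06],0]
    - [[0,0,-0.12],0]
    - [[0,0,-0.18],0]
    - [[0,0,-0.24],0]
    - [[0,0,-0.26],0]

```text
time: 3.95
position: [0.5738, 0.1747, 0.0778]
tool_rot: [-0.084, 0.702, -0.702, 0.084]
ft_force: [0.6, 0.2, 0.6]
grip_width: 0.0006
```

Emit:
arm_command:
  plan:
    - [[0,0,-0.018],0]
    - [[0,0,-0.036],0]
    - [[0,0,-0.054],0]
    - [[0,0,-0.072],0]
    - [[0,0,-0.09],0]

```text
time: 4.45
position: [0.5739, 0.1747, 0.0757]
tool_rot: [-0.084, 0.702, -0.702, 0.084]
ft_force: [-0.1, 0.3, -0.0]
grip_width: 0.0005
```

Emit:
arm_command:
  plan:
    - [[0,0,-0.018],0]
    - [[0,0,-0.036],0]
    - [[0,0,-0.054],0]
    - [[0,0,-0.072],0]
    - [[0,0,-0.09],0]

```text
time: 4.95
position: [0.5739, 0.1747, 0.0735]
tool_rot: [-0.084, 0.702, -0.702, 0.084]
ft_force: [0.5, -1.3, -0.1]
grip_width: 0.0003
```

Emit:
arm_command:
  plan:
    - [[0,0,-0.018],0]
    - [[0,0,-0.036],0]
    - [[0,0,-0.054],0]
    - [[0,0,-0.054],0]

```text
time: 5.35
position: [0.5738, 0.1746, 0.0721]
tool_rot: [-0.084, 0.702, -0.702, 0.084]
ft_force: [0.3, -0.5, -0.6]
grip_width: 0.0004
```

Emit:
arm_command:
  plan:
    - [[0,0,-0.018],0]
    - [[0,0,-0.036],0]
    - [[0,0,-0.054],0]

```text
time: 5.65
position: [0.5739, 0.1747, 0.0708]
tool_rot: [-0.084, 0.702, -0.702, 0.084]
ft_force: [-0.2, -0.8, 0.7]
grip_width: 0.0004
```

Emit:
arm_command:
  plan:
    - [[0,0,-0.018],0]
    - [[0,0,-0.036],0]
    - [[0,0,-0.054],0]

```text
time: 5.95
position: [0.5739, 0.1747, 0.0694]
tool_rot: [0.084, -0.702, 0.702, -0.084]
ft_force: [-0.6, 0.9, -0.8]
grip_width: 0.0002
```

Emit:
arm_command:
  plan:
    - [[0,0,-0.018],0]
    - [[0,0,-0.036],0]

```text
time: 6.15
position: [0.5739, 0.1746, 0.0685]
tool_rot: [-0.084, 0.702, -0.702, 0.084]
ft_force: [-0.6, 0.6, 0.2]
grip_width: 0.0
```

Emit:
arm_command:
  plan:
    - [[0,0,-0.018],0]
    - [[0,0,-0.036],0]

```text
time: 6.35
position: [0.5739, 0.1747, 0.0676]
tool_rot: [-0.084, 0.702, -0.702, 0.084]
ft_force: [-0.5, 0.2, 0.1]
grip_width: 0.0006
```

Emit:
arm_command:
  plan:
    - [[0,0,-0.018],0]

```text
time: 6.45
position: [0.574, 0.1747, 0.0672]
tool_rot: [0.084, -0.702, 0.702, -0.084]
ft_force: [-0.7, 0.2, 0.4]
grip_width: 0.0003
```

Emit:
arm_command:
  plan:
    - [[0,0,-0.018],0]

```text
time: 6.55
position: [0.5739, 0.1747, 0.0667]
tool_rot: [-0.084, 0.702, -0.702, 0.084]
ft_force: [-0.7, 0.1, 0.1]
grip_width: 0.0005
```

Emit:
arm_command:
  plan:
    - [[0,0,-0.018],0]

```text
time: 6.65
position: [0.5739, 0.1747, 0.0663]
tool_rot: [-0.084, 0.702, -0.702, 0.084]
ft_force: [-0.5, -0.9, -0.0]
grip_width: 0.0003
```

Emit:
arm_command:
  plan:
    - [[0,0,-0.015],0]

```text
time: 6.75
position: [0.5739, 0.1747, 0.0659]
tool_rot: [-0.084, 0.702, -0.702, 0.084]
ft_force: [-0.7, 0.1, -0.4]
grip_width: 0.0003
```

Emit:
arm_command:
  plan:
    - [[0,0,-0.015],0]

```text
time: 6.85
position: [0.5739, 0.1747, 0.0655]
tool_rot: [-0.084, 0.702, -0.702, 0.084]
ft_force: [-0.2, 0.6, 0.5]
grip_width: 0.0007
```

Emit:
arm_command:
  plan:
    - [[0,0,-0.015],0]

```text
time: 6.95
position: [0.5739, 0.1746, 0.0651]
tool_rot: [-0.084, 0.702, -0.702, 0.084]
ft_force: [0.5, 0.4, -0.1]
grip_width: 0.0002
```

Emit:
arm_command:
  plan:
    - [[0,0,-0.015],0]

```text
time: 7.05
position: [0.5739, 0.1747, 0.0648]
tool_rot: [-0.084, 0.702, -0.702, 0.084]
ft_force: [-0.5, -1.2, -0.3]
grip_width: 0.0003
```

Emit:
arm_command:
  plan:
    - [[0,0,-0.015],0]

```text
time: 7.15
position: [0.5739, 0.1747, 0.0644]
tool_rot: [0.084, -0.702, 0.702, -0.084]
ft_force: [-0.5, 0.4, -0.5]
grip_width: 0.0006
```

Emit:
arm_command:
  plan:
    - [[0,0,-0.015],0]

```text
time: 7.25
position: [0.5739, 0.1747, 0.064]
tool_rot: [-0.084, 0.702, -0.702, 0.084]
ft_force: [0.4, -0.6, 0.0]
grip_width: 0.0007
```

Emit:
arm_command:
  plan:
    - [[0,0,-0.015],0]

```text
time: 7.35
position: [0.5739, 0.1747, 0.0637]
tool_rot: [-0.084, 0.702, -0.702, 0.084]
ft_force: [0.2, 0.7, 0.7]
grip_width: 0.0003
```

Emit:
arm_command:
  plan:
    - [[0,0,-0.015],0]

```text
time: 7.45
position: [0.5739, 0.1747, 0.0633]
tool_rot: [-0.084, 0.702, -0.702, 0.084]
ft_force: [-0.7, 0.3, -0.1]
grip_width: 0.0006
```

Emit:
arm_command:
  plan:
    - [[0,0,-0.015],0]

```text
time: 7.55
position: [0.5739, 0.1747, 0.0629]
tool_rot: [-0.084, 0.702, -0.702, 0.084]
ft_force: [-0.2, -0.4, 0.3]
grip_width: 0.0007
```

Emit:
arm_command:
  plan:
    - [[0,0,-0.015],0]

```text
time: 7.65
position: [0.5739, 0.1747, 0.0625]
tool_rot: [-0.084, 0.702, -0.702, 0.084]
ft_force: [0.4, -0.1, -0.1]
grip_width: 0.0006
```

Emit:
arm_command:
  plan:
    - [[0,0,-0.012],0]

```text
time: 7.75
position: [0.5739, 0.1747, 0.0622]
tool_rot: [0.084, -0.702, 0.702, -0.084]
ft_force: [0.7, -0.5, -0.0]
grip_width: 0.0004
```

Emit:
arm_command:
  plan:
    - [[0,0,-0.012],0]

```text
time: 7.85
position: [0.5739, 0.1747, 0.0619]
tool_rot: [-0.084, 0.702, -0.702, 0.084]
ft_force: [0.1, -0.3, -0.3]
grip_width: 0.0005
```

Emit:
arm_command:
  plan:
    - [[0,0,-0.012],0]

```text
time: 7.95
position: [0.5739, 0.1747, 0.0616]
tool_rot: [-0.084, 0.702, -0.702, 0.084]
ft_force: [-0.1, 0.0, -0.9]
grip_width: 0.0006
```

```bash
python3 st.py;  python3 - <<'E'
from rig import *
import cv2
from h import *
c=camera("wrist"); crop(c["pixels"][:,:,::-1],245,120,160,130,5,"pics/w3.png",1.)
c=camera("scene"); crop(c["pixels"][:,:,::-1],330,130,110,110,6,"pics/s3.png",1.5)
E
```

```text
7.95 [0.5739 0.1747 0.0616] F [-0.06  0.02 -0.92] jaw -76.32 tooly [ 0.  0. -1.] w 0.0006 q [0.11 0.67 1.61 0.   0.86 1.44]
```

View pics/w3.png

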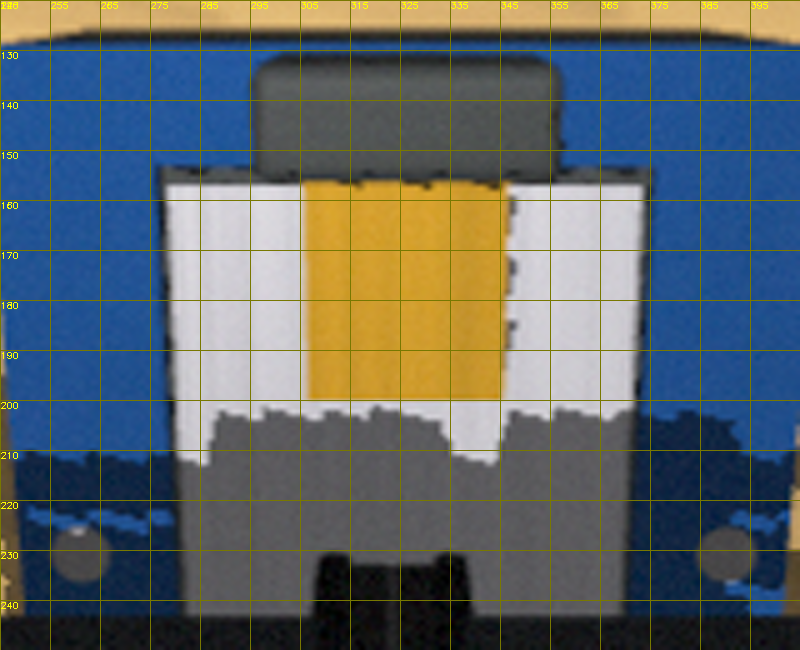

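View pics/s3.png

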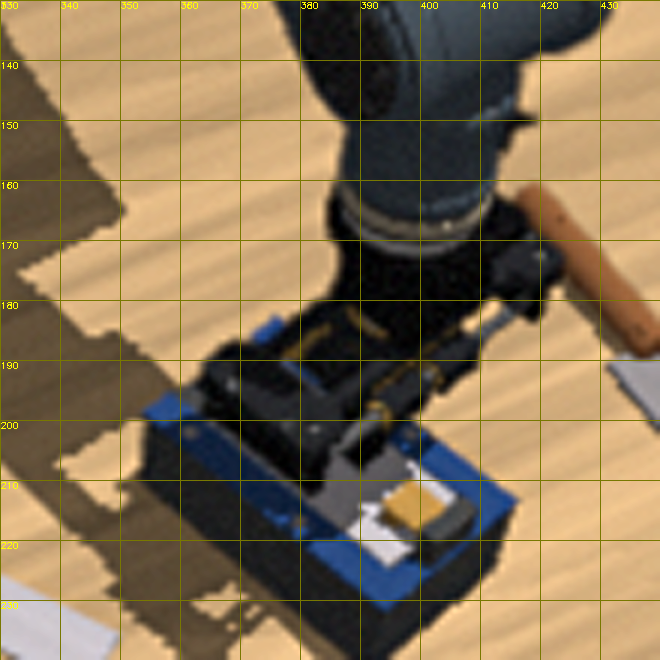

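The wrist crop shows the tips at about (323,232), over the middle of the blank and very close to it. No contact force yet, so I'll keep going down.

Emit:
arm_command:
  plan:
    - [[0,0,-0.012],0]

```text
time: 8.15
position: [0.574, 0.1747, 0.0614]
tool_rot: [-0.084, 0.702, -0.702, 0.084]
ft_force: [0.1, 0.2, -0.4]
grip_width: 0.0001
```

Emit:
arm_command:
  plan:
    - [[0,0,-0.012],0]

```text
time: 8.25
position: [0.574, 0.1747, 0.0611]
tool_rot: [-0.084, 0.702, -0.702, 0.084]
ft_force: [-0.4, -1.2, -0.0]
grip_width: 0.0006
```

Emit:
arm_command:
  plan:
    - [[0,0,-0.012],0]

```text
time: 8.35
position: [0.5739, 0.1747, 0.0607]
tool_rot: [-0.084, 0.702, -0.702, 0.084]
ft_force: [-0.4, 0.2, 0.9]
grip_width: 0.0004
```

Emit:
arm_command:
  plan:
    - [[0,0,-0.012],0]

```text
time: 8.45
position: [0.5739, 0.1747, 0.0604]
tool_rot: [0.084, -0.702, 0.702, -0.084]
ft_force: [0.3, -0.6, 0.4]
grip_width: 0.0003
```

Emit:
arm_command:
  plan:
    - [[0,0,-0.012],0]

```text
time: 8.55
position: [0.5739, 0.1747, 0.0601]
tool_rot: [-0.084, 0.702, -0.702, 0.084]
ft_force: [0.5, 0.4, 1.0]
grip_width: 0.0006
```

Emit:
arm_command:
  plan:
    - [[0,0,-0.012],0]

```text
time: 8.65
position: [0.5739, 0.1746, 0.0598]
tool_rot: [-0.084, 0.702, -0.702, 0.084]
ft_force: [-0.0, 0.3, -0.0]
grip_width: 0.0004
```

Emit:
arm_command:
  plan:
    - [[0,0,-0.012],0]

```text
time: 8.75
position: [0.5739, 0.1747, 0.0595]
tool_rot: [-0.084, 0.702, -0.702, 0.084]
ft_force: [0.3, 0.2, 0.2]
grip_width: 0.0004
```

Emit:
arm_command:
  plan:
    - [[0,0,-0.012],0]

```text
time: 8.85
position: [0.5739, 0.1746, 0.0592]
tool_rot: [0.084, -0.702, 0.702, -0.084]
ft_force: [0.3, 0.3, 0.0]
grip_width: 0.0002
```

Run:
```python
from rig import *
import cv2
from h import *
o=get_obs(); print(o["joint_torque"],o["moment"],o["ft_force"])
c=camera("wrist"); crop(c["pixels"][:,:,::-1],270,190,110,70,7,"pics/w4.png",1.8)
for z in (.0592,.063,.067): print(z,proj(c,[[.5739,.1747,z]]))
```

```text
[-6.32578849e-05 -4.51402652e+01 -1.23440042e+01  3.48314352e-02
 -6.64715096e-02  3.06558512e-08] [0.0011113  0.01917369 0.05426526] [0.28148357 0.25241296 0.00402918]
0.0592 [[323.67479315 232.61116186]]
0.063 [[323.68258448 234.76818967]]
0.067 [[323.6910997  237.12634053]]
```

View pics/w4.png

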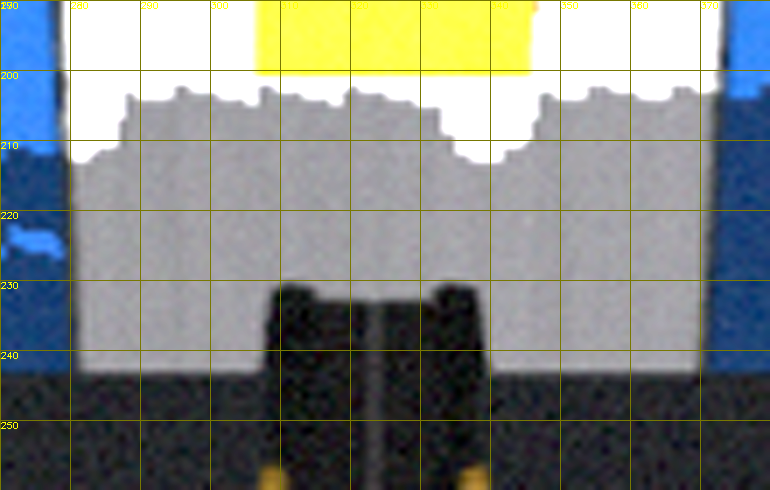

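Run:
```python
from rig import *
from h import *
c=camera("wrist")
im=c["pixels"].astype(int); 
print("cam",(-np.array(c["R"]).T@np.array(c["t"])).round(4), get_obs()["position"])
for row in (165,180,195):
    r=im[row,250:400]; b=(r[:,2]-r[:,0])  # blue strip big
    print(row,[ (250+i,int(b[i])) for i in range(len(b)-1) if abs(b[i+1]-b[i])>25], [tuple(x) for x in r[24:36]])
```

```text
cam [0.6504 0.1937 0.2446] [0.57385913 0.17466644 0.05920343]
165 [(275, 97), (276, 38), (304, 5), (305, -48), (345, -161), (346, -120), (374, 2), (375, 34)] [(np.int64(35), np.int64(84), np.int64(152)), (np.int64(29), np.int64(70), np.int64(126)), (np.int64(28), np.int64(43), np.int64(66)), (np.int64(74), np.int64(78), np.int64(77)), (np.int64(166), np.int64(165), np.int64(170)), (np.int64(213), np.int64(208), np.int64(214)), (np.int64(211), np.int64(209), np.int64(216)), (np.int64(217), np.int64(214), np.int64(221)), (np.int64(221), np.int64(218), np.int64(222)), (np.int64(215), np.int64(215), np.int64(220)), (np.int64(213), np.int64(209), np.int64(216)), (np.int64(210), np.int64(205), np.int64(215))]
180 [(276, 92), (304, 4), (305, -43), (345, -165), (346, -74), (374, 20)] [(np.int64(35), np.int64(85), np.int64(152)), (np.int64(35), np.int64(81), np.int64(147)), (np.int64(23), np.int64(64), np.int64(115)), (np.int64(30), np.int64(38), np.int64(48)), (np.int64(105), np.int64(107), np.int64(106)), (np.int64(178), np.int64(176), np.int64(180)), (np.int64(204), np.int64(203), np.int64
[... 205 characters left out ...]
(201), np.int64(198), np.int64(205))]
195 [(276, 100), (277, 70), (304, 5), (305, -27), (306, -101), (345, -134), (346, -33), (373, 13), (374, 73)] [(np.int64(32), np.int64(82), np.int64(145)), (np.int64(33), np.int64(79), np.int64(145)), (np.int64(35), np.int64(77), np.int64(135)), (np.int64(28), np.int64(56), np.int64(98)), (np.int64(55), np.int64(60), np.int64(63)), (np.int64(152), np.int64(153), np.int64(157)), (np.int64(204), np.int64(202), np.int64(208)), (np.int64(202), np.int64(199), np.int64(207)), (np.int64(206), np.int64(204), np.int64(210)), (np.int64(209), np.int64(206), np.int64(214)), (np.int64(209), np.int64(205), np.int64(210)), (np.int64(199), np.int64(199), np.int64(206))]
```

Run:
```python
from rig import *
from h import *
c=camera("wrist")
im=c["pixels"].astype(float)
for row in (165,172,180,188,195):
    r=im[row,:,:].sum(1); 
    # blank subpixel edges: half level
    l=[i for i in range(270,290) if r[i]<300<=r[i+1]]; i=l[-1]; L=i+(300-r[i])/(r[i+1]-r[i])
    q=[i for i in range(365,385) if r[i]>=300>r[i+1]]; i=q[-1]; Rr=i+(r[i]-300)/(r[i]-r[i+1])
    for z in (.055,.06,.065): print(row,round(L,2),round(Rr,2),z,round(np.linalg.norm(atz(c,(L,row),z)-atz(c,(Rr,row),z))*1000,2),end=" | ")
    print()
print(get_obs()["ft_force"])
```

```text
165 277.24 373.96 0.055 65.06 | 165 277.24 373.96 0.06 63.34 | 165 277.24 373.96 0.065 61.63 | 
172 277.33 373.4 0.055 65.07 | 172 277.33 373.4 0.06 63.35 | 172 277.33 373.4 0.065 61.64 | 
180 277.95 373.43 0.055 65.2 | 180 277.95 373.43 0.06 63.48 | 180 277.95 373.43 0.065 61.76 | 
188 278.4 372.76 0.055 64.96 | 188 278.4 372.76 0.06 63.25 | 188 278.4 372.76 0.065 61.53 | 
195 278.42 372.43 0.055 65.18 | 195 278.42 372.43 0.06 63.46 | 195 278.42 372.43 0.065 61.74 | 
[ 0.75135723  0.49520925 -0.63120161]
```

Run:
```python
from rig import *
from h import *
c=camera("wrist")
p=get_obs()["position"]; d=np.array([np.cos(.238),np.sin(.238),0])
for dx in (0,.005,.0095,.011):
  print(dx,[ (dz,proj(c,[p+d*dx+[0,0,dz]])[0].round(1).tolist()) for dz in (-.004,0,.004,.008)])
```

```text
0 [(-0.004, [323.7, 230.4]), (0, [323.7, 232.6]), (0.004, [323.7, 234.9]), (0.008, [323.8, 237.2])]
0.005 [(-0.004, [323.7, 223.9]), (0, [323.8, 226.0]), (0.004, [323.8, 228.1]), (0.008, [323.8, 230.4])]
0.0095 [(-0.004, [323.8, 218.0]), (0, [323.8, 220.0]), (0.004, [323.8, 222.0]), (0.008, [323.8, 224.2])]
0.011 [(-0.004, [323.8, 216.0]), (0, [323.8, 217.9]), (0.004, [323.8, 219.9]), (0.008, [323.8, 222.1])]
```

Emit:
arm_command:
  plan:
    - [[0,0,-0.012],0]

```text
time: 9.15
position: [0.5739, 0.1747, 0.059]
tool_rot: [-0.084, 0.702, -0.702, 0.084]
ft_force: [0.7, -0.7, 0.1]
grip_width: 0.0001
```

Emit:
arm_command:
  plan:
    - [[0,0,-0.012],0]

```text
time: 9.25
position: [0.5739, 0.1747, 0.0586]
tool_rot: [0.084, -0.702, 0.702, -0.084]
ft_force: [-0.4, -0.4, -0.4]
grip_width: 0.0002
```

Emit:
arm_command:
  plan:
    - [[0,0,-0.012],0]

```text
time: 9.35
position: [0.5739, 0.1747, 0.0583]
tool_rot: [-0.084, 0.702, -0.702, 0.084]
ft_force: [-0.0, -0.1, -0.7]
grip_width: 0.0008
```

Emit:
arm_command:
  plan:
    - [[0,0,-0.012],0]

```text
time: 9.45
position: [0.5739, 0.1747, 0.058]
tool_rot: [0.084, -0.702, 0.702, -0.084]
ft_force: [-0.8, -0.7, -0.1]
grip_width: 0.0005
```

Run:
```python
from rig import *
from h import *
c=camera("scene"); crop(c["pixels"][:,:,::-1],365,180,60,50,12,"pics/s5.png",2.2)
p=get_obs()["position"]
for dz in (0,.005,.01,.02): print(dz,proj(c,[p+[0,0,dz]])[0].round(1))
```

```text
0 [388.  210.3]
0.005 [388.3 209.4]
0.01 [388.5 208.4]
0.02 [388.9 206.5]
```

View pics/s5.png

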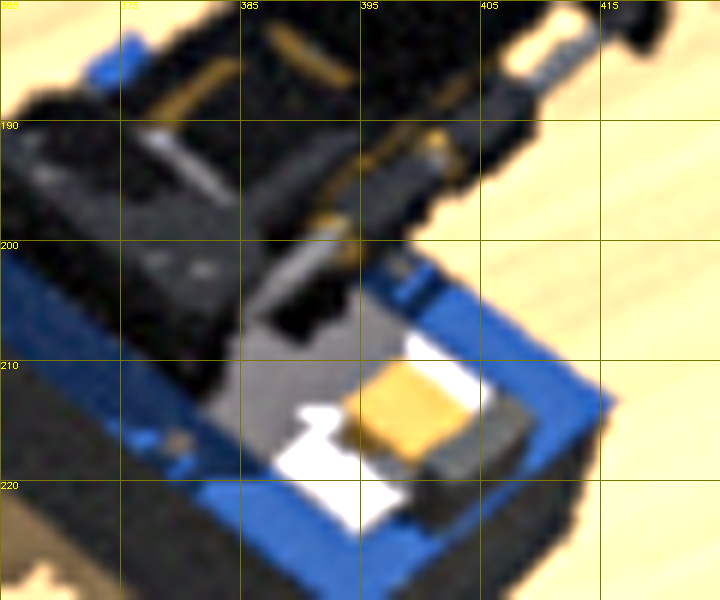

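Emit:
arm_command:
  plan:
    - [[0,0,-0.012],0]

```text
time: 9.6
position: [0.5739, 0.1747, 0.0577]
tool_rot: [-0.084, 0.702, -0.702, 0.084]
ft_force: [0.3, 0.8, 0.3]
grip_width: 0.0007
```

Emit:
arm_command:
  plan:
    - [[0,0,-0.012],0]

```text
time: 9.7
position: [0.5739, 0.1747, 0.0574]
tool_rot: [-0.084, 0.702, -0.702, 0.084]
ft_force: [0.3, -0.4, 0.2]
grip_width: 0.0007
```

Emit:
arm_command:
  plan:
    - [[0,0,-0.012],0]

```text
time: 9.8
position: [0.5739, 0.1747, 0.0571]
tool_rot: [-0.084, 0.702, -0.702, 0.084]
ft_force: [0.6, -0.3, 0.3]
grip_width: 0.0002
```

Emit:
arm_command:
  plan:
    - [[0,0,-0.012],0]

```text
time: 9.9
position: [0.5739, 0.1747, 0.0568]
tool_rot: [-0.084, 0.702, -0.702, 0.084]
ft_force: [-0.5, 0.2, -0.1]
grip_width: 0.0007
```

Emit:
arm_command:
  plan:
    - [[0,0,-0.012],0]

```text
time: 10.0
position: [0.5739, 0.1747, 0.0565]
tool_rot: [0.084, -0.702, 0.702, -0.084]
ft_force: [-0.4, 1.0, -0.6]
grip_width: 0.0004
```

Emit:
arm_command:
  plan:
    - [[0,0,-0.012],0]

```text
time: 10.1
position: [0.5739, 0.1746, 0.0562]
tool_rot: [-0.084, 0.702, -0.702, 0.084]
ft_force: [0.3, -0.2, 0.0]
grip_width: 0.0003
```

Emit:
arm_command:
  plan:
    - [[0,0,-0.012],0]

```text
time: 10.2
position: [0.5739, 0.1747, 0.0559]
tool_rot: [-0.084, 0.702, -0.702, 0.084]
ft_force: [0.5, -0.3, 0.3]
grip_width: 0.0003
```

Emit:
arm_command:
  plan:
    - [[0,0,-0.012],0]

```text
time: 10.3
position: [0.5739, 0.1746, 0.0556]
tool_rot: [0.084, -0.702, 0.702, -0.084]
ft_force: [-0.2, 0.4, -0.0]
grip_width: 0.0005
```

Run:
```python
from rig import *
from h import *
c=camera("scene"); crop(c["pixels"][:,:,::-1],365,180,60,50,12,"pics/s6.png",2.2)
c=camera("wrist"); crop(c["pixels"][:,:,::-1],270,190,110,70,7,"pics/w6.png",1.8)
print(get_obs())
```

```text
{'time': 10.4, 'q': array([ 1.09300775e-01,  6.83675045e-01,  1.61034410e+00, -2.32447239e-06,
        8.47587530e-01,  1.44136363e+00]), 'joint_velocities': array([-0.0006061 , -0.00087478, -0.00027272,  0.00030809,  0.00090314,
       -0.00054726]), 'joint_torque': array([-2.03387513e-03, -4.52023029e+01, -1.22108477e+01,  3.47184506e-02,
       -7.43731856e-02,  1.67952265e-05]), 'position': array([0.57391379, 0.174646  , 0.05562209]), 'tool_rot': array([ 0.08421023, -0.70207455,  0.70207568, -0.08420031]), 'ft_force': array([0.35448834, 0.73012346, 0.3213248 ]), 'moment': array([-0.00724248, -0.00825958, -0.03463051]), 'grip_width': 0.0004469435911405783}
```

View pics/s6.png

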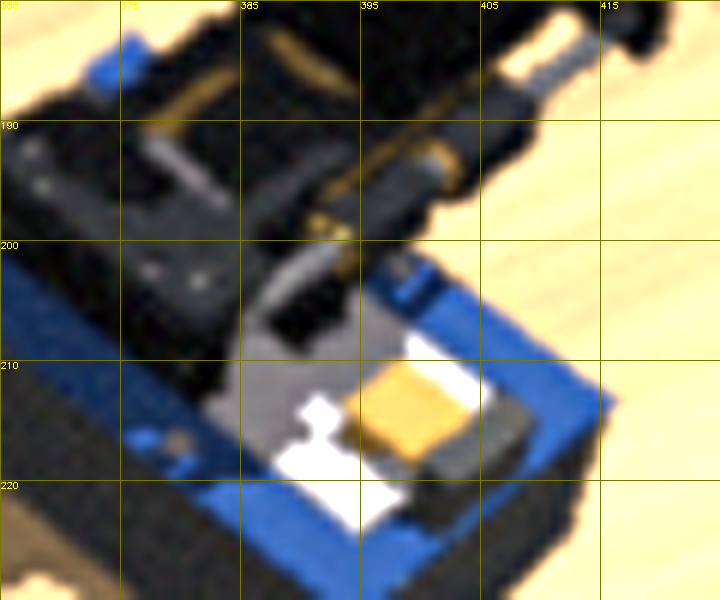

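View pics/w6.png

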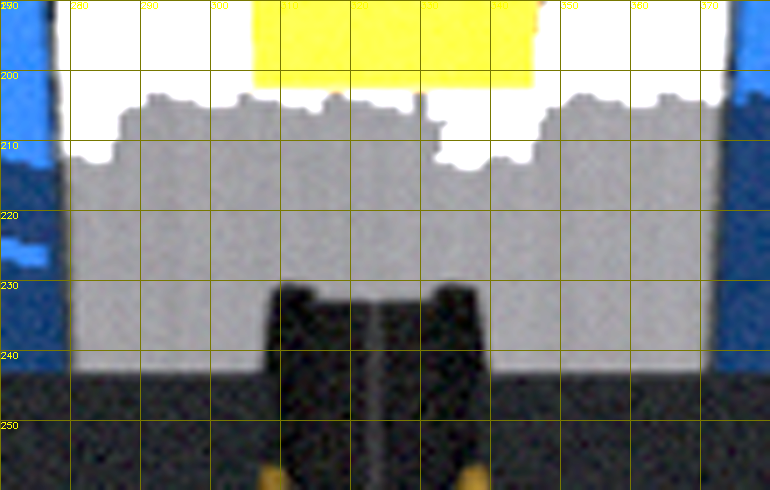

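Emit:
arm_command:
  plan:
    - [[0,0,-0.014],0]

```text
time: 10.5
position: [0.5739, 0.1746, 0.0553]
tool_rot: [0.084, -0.702, 0.702, -0.084]
ft_force: [0.8, -0.2, -0.7]
grip_width: 0.0007
```

Emit:
arm_command:
  plan:
    - [[0,0,-0.014],0]

```text
time: 10.6
position: [0.5739, 0.1747, 0.0549]
tool_rot: [-0.084, 0.702, -0.702, 0.084]
ft_force: [-0.8, -0.4, 0.0]
grip_width: 0.0005
```

Emit:
arm_command:
  plan:
    - [[0,0,-0.014],0]

```text
time: 10.7
position: [0.5739, 0.1747, 0.0546]
tool_rot: [-0.084, 0.702, -0.702, 0.084]
ft_force: [-0.6, -0.3, -0.3]
grip_width: 0.0005
```

Emit:
arm_command:
  plan:
    - [[0,0,-0.014],0]

```text
time: 10.8
position: [0.5739, 0.1747, 0.0542]
tool_rot: [0.084, -0.702, 0.702, -0.084]
ft_force: [-0.4, 0.8, -0.6]
grip_width: 0.0005
```

Emit:
arm_command:
  plan:
    - [[0,0,-0.014],0]

```text
time: 10.9
position: [0.5739, 0.1747, 0.0539]
tool_rot: [-0.084, 0.702, -0.702, 0.084]
ft_force: [0.2, 0.4, -0.3]
grip_width: 0.0006
```

Emit:
arm_command:
  plan:
    - [[0,0,-0.014],0]

```text
time: 11.0
position: [0.5739, 0.1747, 0.0535]
tool_rot: [-0.084, 0.702, -0.702, 0.084]
ft_force: [0.2, -0.3, 0.3]
grip_width: 0.0006
```

Emit:
arm_command:
  plan:
    - [[0,0,-0.014],0]

```text
time: 11.1
position: [0.5739, 0.1747, 0.0532]
tool_rot: [-0.084, 0.702, -0.702, 0.084]
ft_force: [-0.4, -0.7, 0.3]
grip_width: 0.0009
```

Emit:
arm_command:
  plan:
    - [[0,0,-0.014],0]

```text
time: 11.2
position: [0.5739, 0.1747, 0.0528]
tool_rot: [-0.084, 0.702, -0.702, 0.084]
ft_force: [-0.5, 0.8, -0.1]
grip_width: 0.0002
```

Run:
```python
from rig import *
from h import *
c=camera("scene"); crop(c["pixels"][:,:,::-1],375,190,30,25,24,"pics/s7.png",4)
print(proj(c,[[.5739,.1747,z] for z in (.0528,.06,.063,.066,.07)]).round(1).tolist())
```

```text
[[387.8, 211.3], [388.1, 209.9], [388.3, 209.4], [388.4, 208.8], [388.6, 208.0]]
```

View pics/s7.png

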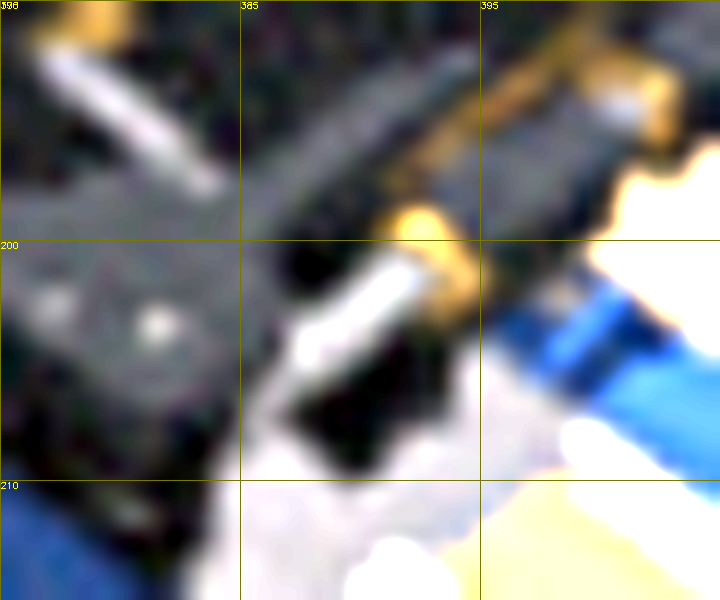

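Emit:
arm_command:
  plan:
    - [[0,0,-0.014],0]

```text
time: 11.35
position: [0.5739, 0.1747, 0.0525]
tool_rot: [-0.084, 0.702, -0.702, 0.084]
ft_force: [-0.5, -0.8, -0.7]
grip_width: 0.0003
```

Emit:
arm_command:
  plan:
    - [[0,0,-0.014],0]

```text
time: 11.45
position: [0.5739, 0.1747, 0.0521]
tool_rot: [-0.084, 0.702, -0.702, 0.084]
ft_force: [-0.4, -1.0, 0.2]
grip_width: 0.0005
```

Emit:
arm_command:
  plan:
    - [[0,0,-0.014],0]

```text
time: 11.55
position: [0.5739, 0.1747, 0.0518]
tool_rot: [-0.084, 0.702, -0.702, 0.084]
ft_force: [0.3, -0.2, 0.1]
grip_width: 0.0003
```

Emit:
arm_command:
  plan:
    - [[0,0,-0.014],0]

```text
time: 11.65
position: [0.5739, 0.1747, 0.0514]
tool_rot: [0.084, -0.702, 0.702, -0.084]
ft_force: [0.2, 0.6, -0.3]
grip_width: 0.0006
```

Emit:
arm_command:
  plan:
    - [[0,0,-0.012],0]

```text
time: 11.75
position: [0.5739, 0.1747, 0.0511]
tool_rot: [-0.084, 0.702, -0.702, 0.084]
ft_force: [-0.3, -0.2, 1.2]
grip_width: 0.0009
```

Emit:
arm_command:
  plan:
    - [[0,0,-0.012],0]

```text
time: 11.85
position: [0.5739, 0.1747, 0.0508]
tool_rot: [-0.084, 0.702, -0.702, 0.084]
ft_force: [0.4, 0.1, 0.3]
grip_width: 0.0005
```

Emit:
arm_command:
  plan:
    - [[0,0,-0.012],0]

```text
time: 11.95
position: [0.5739, 0.1747, 0.0505]
tool_rot: [-0.084, 0.702, -0.702, 0.084]
ft_force: [-0.3, 0.2, -0.4]
grip_width: 0.001
```

Emit:
arm_command:
  plan:
    - [[0,0,-0.012],0]

```text
time: 12.05
position: [0.5739, 0.1747, 0.0502]
tool_rot: [-0.084, 0.702, -0.702, 0.084]
ft_force: [0.6, -0.7, 0.4]
grip_width: 0.0003
```

Emit:
arm_command:
  plan:
    - [[0,0,-0.012],0]

```text
time: 12.15
position: [0.5739, 0.1747, 0.05]
tool_rot: [0.084, -0.702, 0.702, -0.084]
ft_force: [0.0, -0.6, -0.7]
grip_width: 0.0004
```

Emit:
arm_command:
  plan:
    - [[0,0,-0.012],0]

```text
time: 12.25
position: [0.5739, 0.1747, 0.0496]
tool_rot: [-0.084, 0.702, -0.702, 0.084]
ft_force: [0.4, -0.0, 0.3]
grip_width: 0.0006
```

Emit:
arm_command:
  plan:
    - [[0,0,-0.012],0]

```text
time: 12.35
position: [0.5739, 0.1746, 0.0494]
tool_rot: [-0.084, 0.702, -0.702, 0.084]
ft_force: [0.1, -0.6, 0.2]
grip_width: 0.0007
```

Emit:
arm_command:
  plan:
    - [[0,0,-0.012],0]

```text
time: 12.45
position: [0.5739, 0.1747, 0.049]
tool_rot: [0.084, -0.702, 0.702, -0.084]
ft_force: [0.6, -0.4, 0.5]
grip_width: 0.0007
```

Run:
```python
from rig import *
from h import *
c=camera("scene"); crop(c["pixels"][:,:,::-1],375,190,30,25,24,"pics/s8.png",4)
c=camera("wrist"); cv2.imwrite("pics/w8.png",cv2.convertScaleAbs(c["pixels"][:,:,::-1],alpha=2))
```

```text
(no output)
```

View pics/s8.png

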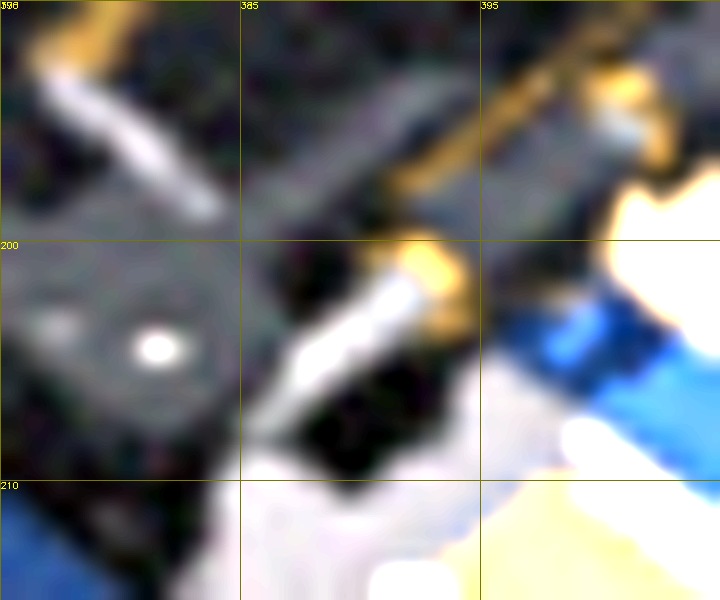

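View pics/w8.png

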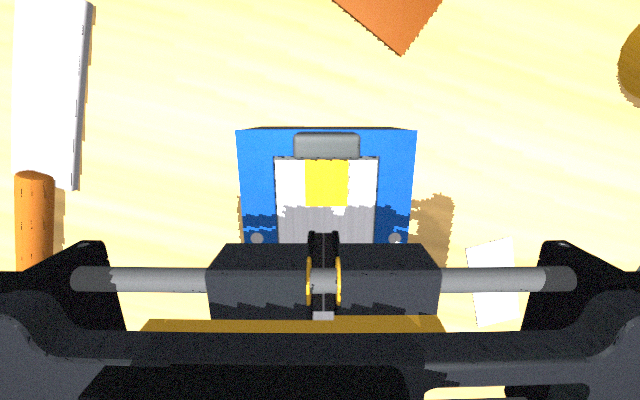

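Tips still visibly descending (the scene crop puts their bottom corner at about (389.5,210.5)), with no contact so far.

Emit:
arm_command:
  plan:
    - [[0,0,-0.012],0]

```text
time: 12.65
position: [0.5739, 0.1747, 0.0488]
tool_rot: [-0.084, 0.702, -0.702, 0.084]
ft_force: [0.2, 0.9, 0.1]
grip_width: 0.0004
```

Emit:
arm_command:
  plan:
    - [[0,0,-0.012],0]

```text
time: 12.75
position: [0.5739, 0.1747, 0.0484]
tool_rot: [-0.084, 0.702, -0.702, 0.084]
ft_force: [0.3, -0.9, 0.0]
grip_width: 0.0002
```

Emit:
arm_command:
  plan:
    - [[0,0,-0.012],0]

```text
time: 12.85
position: [0.5739, 0.1747, 0.0481]
tool_rot: [0.084, -0.702, 0.702, -0.084]
ft_force: [-0.2, 1.0, 0.6]
grip_width: 0.0007
```

Emit:
arm_command:
  plan:
    - [[0,0,-0.012],0]

```text
time: 12.95
position: [0.5739, 0.1747, 0.0478]
tool_rot: [-0.084, 0.702, -0.702, 0.084]
ft_force: [-0.5, -0.4, 0.2]
grip_width: 0.0004
```

Emit:
arm_command:
  plan:
    - [[0,0,-0.012],0]

```text
time: 13.05
position: [0.5739, 0.1746, 0.0475]
tool_rot: [0.084, -0.702, 0.702, -0.084]
ft_force: [-0.4, -0.9, 0.2]
grip_width: 0.0002
```

Emit:
arm_command:
  plan:
    - [[0,0,-0.012],0]

```text
time: 13.15
position: [0.5739, 0.1747, 0.0472]
tool_rot: [-0.084, 0.702, -0.702, 0.084]
ft_force: [-0.0, 0.6, 0.0]
grip_width: 0.0003
```

Emit:
arm_command:
  plan:
    - [[0,0,-0.012],0]

```text
time: 13.25
position: [0.5739, 0.1747, 0.0469]
tool_rot: [-0.084, 0.702, -0.702, 0.084]
ft_force: [-0.2, 0.2, -0.5]
grip_width: 0.0004
```

Emit:
arm_command:
  plan:
    - [[0,0,-0.012],0]

```text
time: 13.35
position: [0.5739, 0.1747, 0.0466]
tool_rot: [0.084, -0.702, 0.702, -0.084]
ft_force: [1.1, 0.5, 0.1]
grip_width: 0.0009
```

Emit:
arm_command:
  plan:
    - [[0,0,-0.012],0]

```text
time: 13.45
position: [0.5739, 0.1747, 0.0463]
tool_rot: [-0.084, 0.702, -0.702, 0.084]
ft_force: [-0.1, 0.2, -0.1]
grip_width: 0.0007
```

Emit:
arm_command:
  plan:
    - [[0,0,-0.012],0]

```text
time: 13.55
position: [0.5739, 0.1747, 0.046]
tool_rot: [-0.084, 0.702, -0.702, 0.084]
ft_force: [0.4, -0.2, 0.6]
grip_width: 0.0005
```

Emit:
arm_command:
  plan:
    - [[0,0,-0.012],0]

```text
time: 13.65
position: [0.5739, 0.1747, 0.0457]
tool_rot: [-0.084, 0.702, -0.702, 0.084]
ft_force: [0.4, -0.1, 0.1]
grip_width: 0.0004
```

Emit:
arm_command:
  plan:
    - [[0,0,-0.012],0]

```text
time: 13.75
position: [0.5739, 0.1746, 0.0454]
tool_rot: [0.084, -0.702, 0.702, -0.084]
ft_force: [0.7, -0.5, -0.0]
grip_width: 0.0006
```

Run:
```python
from rig import *
from h import *
c=camera("scene"); crop(c["pixels"][:,:,::-1],375,190,30,25,24,"pics/s9.png",4)
c=camera("wrist"); crop(c["pixels"][:,:,::-1],290,190,70,60,10,"pics/w9.png",2)
print(get_obs()["joint_torque"])
```

```text
[-1.87393642e-03 -4.54363310e+01 -1.18184450e+01  3.41609877e-02
 -7.43866735e-02  3.82621465e-05]
```

View pics/s9.png

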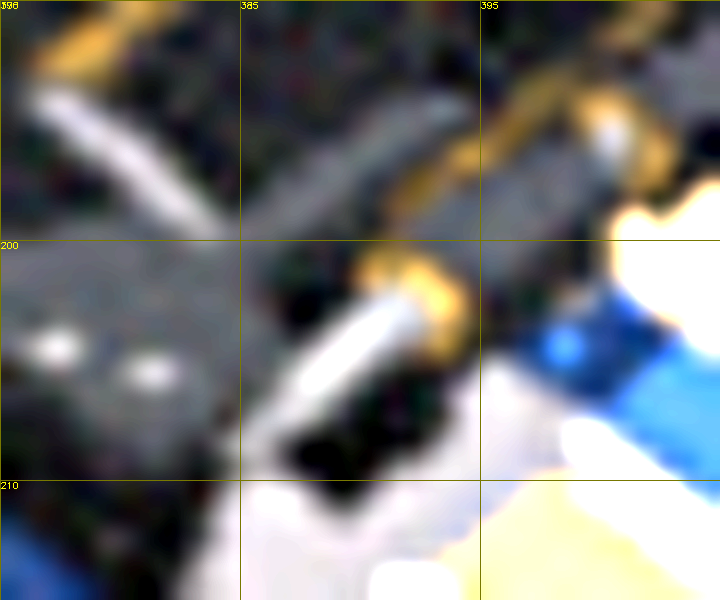

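View pics/w9.png

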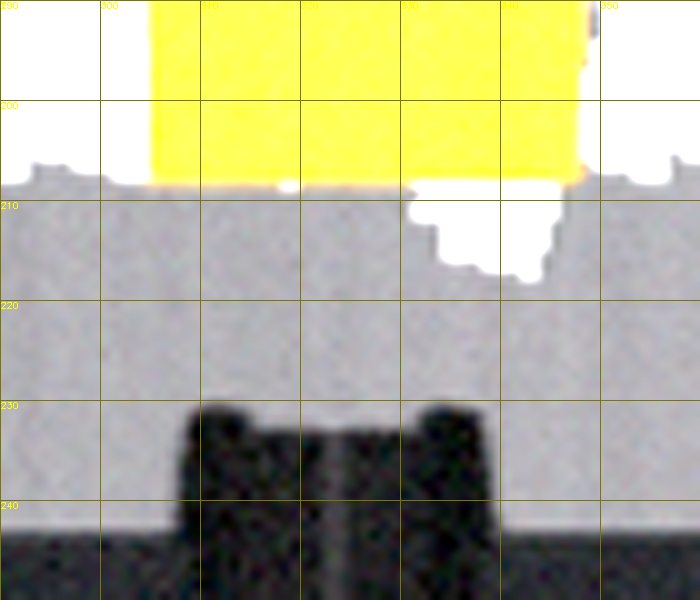

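Emit:
arm_command:
  plan:
    - [[0,0,-0.012],0]

```text
time: 13.95
position: [0.5739, 0.1747, 0.0452]
tool_rot: [0.084, -0.702, 0.702, -0.084]
ft_force: [0.1, 1.0, 0.5]
grip_width: 0.0003
```

Emit:
arm_command:
  plan:
    - [[0,0,-0.012],0]

```text
time: 14.05
position: [0.5739, 0.1747, 0.0448]
tool_rot: [0.084, -0.702, 0.702, -0.084]
ft_force: [-0.4, -0.2, -0.9]
grip_width: 0.0005
```

Emit:
arm_command:
  plan:
    - [[0,0,-0.012],0]

```text
time: 14.15
position: [0.5739, 0.1747, 0.0448]
tool_rot: [0.084, -0.702, 0.702, -0.084]
ft_force: [-0.1, -0.6, 3.1]
grip_width: 0.0003
```

Emit:
arm_command:
  plan:
    - [[0,0,-0.012],0]

```text
time: 14.25
position: [0.5739, 0.1747, 0.0448]
tool_rot: [0.084, -0.702, 0.702, -0.084]
ft_force: [-1.6, 0.3, 5.9]
grip_width: 0.0006
```

Emit:
arm_command:
  plan:
    - [[0,0,-0.008],0]

```text
time: 14.35
position: [0.574, 0.1747, 0.0448]
tool_rot: [0.084, -0.702, 0.702, -0.084]
ft_force: [-1.9, -0.1, 7.2]
grip_width: 0.0004
```

Emit:
arm_command:
  plan:
    - [[0,0,0],0]

```text
time: 14.45
position: [0.5739, 0.1747, 0.0448]
tool_rot: [0.084, -0.702, 0.702, -0.084]
ft_force: [-1.2, 0.1, 5.0]
grip_width: 0.0005
```

Emit:
arm_command:
  plan:
    - [[-0.02,-0.005,-0.006],0]
    - [[-0.06,-0.015,-0.006],0]
    - [[-0.1,-0.025,-0.006],0]

```text
time: 14.75
position: [0.5737, 0.1745, 0.0448]
tool_rot: [-0.082, 0.702, -0.702, 0.086]
ft_force: [2.4, 0.9, 4.3]
grip_width: 0.0002
```

```bash
python3 st.py
```

```text
14.75 [0.5737 0.1745 0.0448] F [2.35 0.9  4.27] jaw -76.34 tooly [ 0.0052  0.001  -1.    ] w 0.0002 q [0.11 0.7  1.62 0.   0.82 1.44]
```

Emit:
arm_command:
  plan:
    - [[-0.03,-0.007,-0.008],0]
    - [[-0.06,-0.015,-0.014],0]

```text
time: 14.95
position: [0.5731, 0.1742, 0.0448]
tool_rot: [-0.082, 0.702, -0.702, 0.087]
ft_force: [3.8, 1.3, 6.7]
grip_width: 0.0006
```

```bash
python3 st.py
```

```text
14.95 [0.5731 0.1742 0.0448] F [3.78 1.27 6.7 ] jaw -76.34 tooly [ 0.0068  0.0011 -1.    ] w 0.0006 q [0.11 0.7  1.62 0.   0.81 1.44]
```

Emit:
arm_command:
  plan:
    - [[-0.04,-0.01,-0.006],0]
    - [[-0.08,-0.02,-0.008],0]
    - [[-0.12,-0.03,-0.008],0]

```text
time: 15.25
position: [0.5705, 0.1733, 0.0448]
tool_rot: [0.081, -0.702, 0.702, -0.087]
ft_force: [4.0, 1.4, 6.1]
grip_width: 0.0005
```

```bash
python3 st.py
python3 - <<'E'
from rig import *
from h import *
c=camera("wrist"); crop(c["pixels"][:,:,::-1],260,130,130,120,6,"pics/w10.png",1)
E
```

```text
15.25 [0.5705 0.1733 0.0448] F [3.96 1.43 6.09] jaw -76.33 tooly [ 7.7e-03  9.0e-04 -1.0e+00] w 0.0005 q [0.11 0.69 1.63 0.   0.81 1.44]
```

View pics/w10.png

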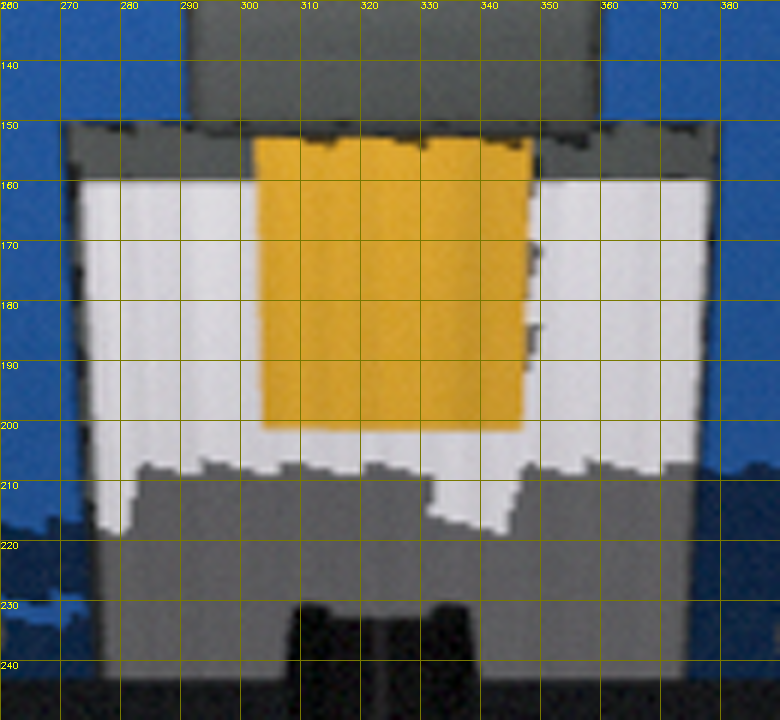

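The blank is following the finger: a gap has opened behind it, with the channel end at row 151 and the blank's rear at row 160. I'll slide faster.

Emit:
arm_command:
  plan:
    - [[-0.07,-0.017,-0.006],0]
    - [[-0.15,-0.036,-0.008],0]
    - [[-0.24,-0.058,-0.008],0]
    - [[-0.33,-0.08,-0.008],0]
    - [[-0.42,-0.102,-0.008],0]

```text
time: 15.8
position: [0.5604, 0.1706, 0.0448]
tool_rot: [0.081, -0.702, 0.702, -0.087]
ft_force: [5.5, 1.0, 7.6]
grip_width: 0.0007
```

Emit:
arm_command:
  plan:
    - [[-0.09,-0.022,0],0]
    - [[-0.18,-0.044,0],0]
    - [[-0.27,-0.065,0],0]
    - [[-0.36,-0.087,0],0]
    - [[-0.45,-0.109,0],0]

```text
time: 16.3
position: [0.5488, 0.1679, 0.0447]
tool_rot: [0.081, -0.702, 0.702, -0.087]
ft_force: [2.6, 0.0, 9.3]
grip_width: 0.0004
```

```bash
python3 st.py
```

```text
16.3 [0.5488 0.1679 0.0447] F [2.62 0.   9.26] jaw -76.32 tooly [ 7.7e-03  7.0e-04 -1.0e+00] w 0.0004 q [ 0.1   0.67  1.69 -0.    0.77  1.43]
```

Emit:
arm_command:
  plan:
    - [[-0.09,-0.022,0.006],0]
    - [[-0.18,-0.044,0.008],0]
    - [[-0.27,-0.065,0.008],0]
    - [[-0.36,-0.087,0.008],0]
    - [[-0.45,-0.109,0.008],0]

```text
time: 16.8
position: [0.5367, 0.165, 0.0448]
tool_rot: [0.082, -0.702, 0.702, -0.086]
ft_force: [2.8, 0.7, 8.2]
grip_width: 0.0004
```

Emit:
arm_command:
  plan:
    - [[-0.09,-0.022,0],0]
    - [[-0.18,-0.044,0],0]
    - [[-0.27,-0.065,0],0]
    - [[-0.36,-0.087,0],0]
    - [[-0.45,-0.109,0],0]

```text
time: 17.3
position: [0.5255, 0.1623, 0.0447]
tool_rot: [0.082, -0.702, 0.702, -0.086]
ft_force: [2.7, 0.4, 7.5]
grip_width: 0.0005
```

```bash
python3 st.py
python3 - <<'E'
from rig import *
from h import *
c=camera("wrist"); cv2.imwrite("pics/w11.png",c["pixels"][:,:,::-1])
c=camera("scene"); crop(c["pixels"][:,:,::-1],335,160,90,75,8,"pics/s11.png",1.6)
E
```

```text
17.3 [0.5255 0.1623 0.0447] F [2.69 0.44 7.46] jaw -76.32 tooly [ 6.2e-03  5.0e-04 -1.0e+00] w 0.0005 q [ 0.1   0.65  1.75 -0.    0.73  1.43]
```

View pics/w11.png

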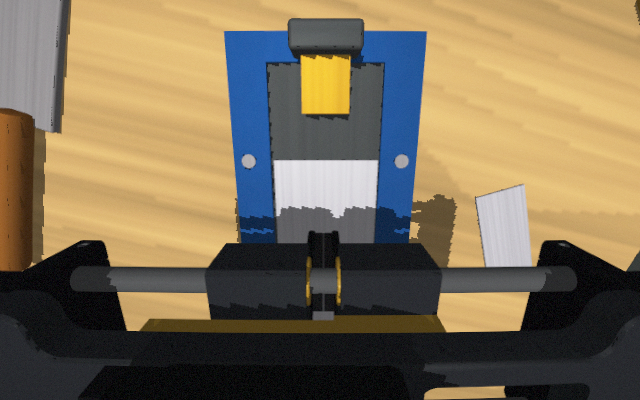

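View pics/s11.png

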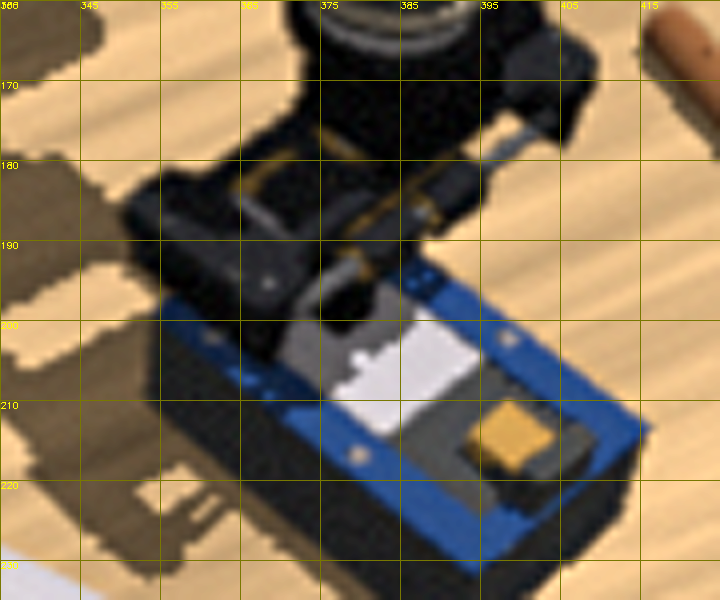

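Run:
```python
from rig import *
from h import *
c=camera("wrist")
for z in (.063,.066):
  A=atz(c,(326,160),z);B=atz(c,(326,63),z);N=atz(c,(326,31.5),z)
  print(z,np.linalg.norm(A-B),np.linalg.norm(A-N), A,np.linalg.norm(atz(c,(274,160),z)-atz(c,(379,160),z)))
```

```text
0.063 0.05278563608492207 0.06827550399429094 [0.57767608 0.17375191 0.063     ] 0.06208117316389528
0.066 0.051840556364720854 0.06705309200880857 [0.57808525 0.17388482 0.066     ] 0.06096966514551873
```

The blank's rear is 52 mm from the channel end, so the overhang is about 22 mm. Another 24 mm to go.

Emit:
arm_command:
  plan:
    - [[-0.09,-0.022,0],0]
    - [[-0.18,-0.044,0],0]
    - [[-0.27,-0.065,0],0]
    - [[-0.36,-0.087,0],0]
    - [[-0.45,-0.109,0],0]

```text
time: 17.95
position: [0.5144, 0.1596, 0.0448]
tool_rot: [0.082, -0.702, 0.702, -0.087]
ft_force: [3.6, 0.6, 8.2]
grip_width: 0.0004
```

Emit:
arm_command:
  plan:
    - [[-0.09,-0.022,0],0]
    - [[-0.18,-0.044,0],0]
    - [[-0.27,-0.065,0],0]
    - [[-0.36,-0.087,0],0]
    - [[-0.44,-0.107,0],0]

```text
time: 18.45
position: [0.5035, 0.1569, 0.0447]
tool_rot: [0.082, -0.702, 0.702, -0.087]
ft_force: [3.3, 1.0, 9.5]
grip_width: 0.0004
```

```bash
python3 st.py
python3 - <<'E'
from rig import *
from h import *
c=camera("wrist"); cv2.imwrite("pics/w12.png",c["pixels"][:,:,::-1])
c=camera("top"); crop(c["pixels"][:,:,::-1],240,130,80,80,8,"pics/t12.png",1.6)
E
```

```text
18.45 [0.5035 0.1569 0.0447] F [3.3  1.05 9.54] jaw -76.32 tooly [ 6.6e-03  5.0e-04 -1.0e+00] w 0.0004 q [ 0.09  0.63  1.81 -0.    0.69  1.42]
```

View pics/w12.png

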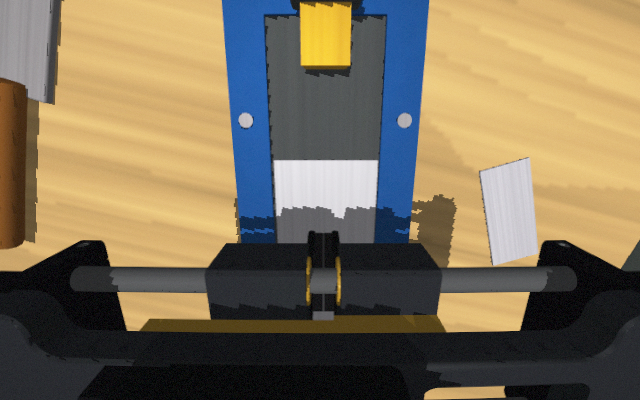

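Overhang is about 45 mm, and the finger hasn't slipped on the blank (its rear still at row 160). Lifting off now.

Emit:
arm_command:
  plan:
    - [[0.06,0.015,0.02],0]
    - [[0.06,0.015,0.08],0]
    - [[0.06,0.015,0.4],0]
    - [[0,0,1.4],0]
    - [[0,0,3],0]

```text
time: 19.05
position: [0.4968, 0.1564, 0.1168]
tool_rot: [-0.087, 0.702, -0.702, 0.081]
ft_force: [1.0, -0.8, 0.1]
grip_width: 0.0003
```

Emit:
arm_command:
  plan:
    - [[-1.2,-0.3,1],0]
    - [[-2.4,-0.6,2],0]
    - [[-3.2,-0.8,2.5],0]
    - [[-3.2,-0.8,2.5],0]
  fingers: 1

```text
time: 19.45
position: [0.417, 0.1365, 0.182]
tool_rot: [-0.085, 0.702, -0.702, 0.084]
ft_force: [0.2, -0.7, -0.4]
grip_width: 0.0249
```

```bash
python3 st.py
python3 - <<'E'
from rig import *
from h import *
import pickle
d={n:camera(n) for n in ("wrist","scene","top")}; pickle.dump(d,open("cams2.pkl","wb"))
cv2.imwrite("pics/w13.png",d["wrist"]["pixels"][:,:,::-1])
crop(d["scene"]["pixels"][:,:,::-1],320,150,110,90,7,"pics/s13.png",1.4)
E
```

```text
19.45 [0.417  0.1365 0.182 ] F [ 0.24 -0.7  -0.4 ] jaw -76.31 tooly [-1.7e-03 -2.0e-04 -1.0e+00] w 0.0249 q [ 0.06  0.3   1.9  -0.    0.94  1.39]
```

View pics/w13.png

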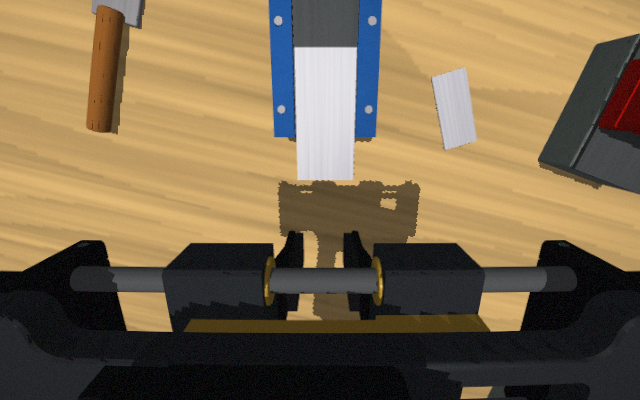

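View pics/s13.png

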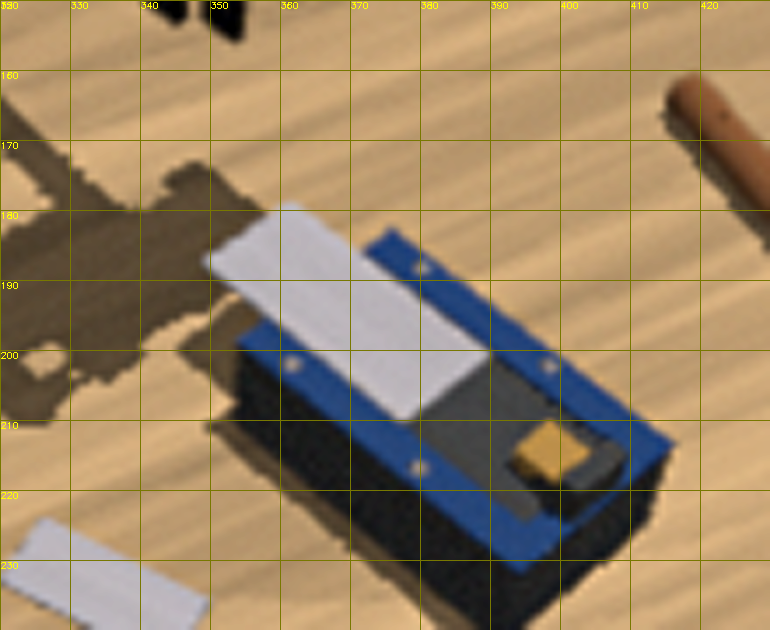

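The blank lies flat, and its front edge is at row 180 with the slab edge at row 137. Next I'll fit its pose.

Run:
```python
import pickle
from h import *
d=pickle.load(open("cams2.pkl","rb")); c=d["wrist"]
crop(c["pixels"][:,:,::-1],262,30,125,160,5,"pics/w13c.png",1)
crop(c["pixels"][:,:,::-1],260,220,130,70,6,"pics/w13d.png",2)
```

```text
(no output)
```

View pics/w13c.png

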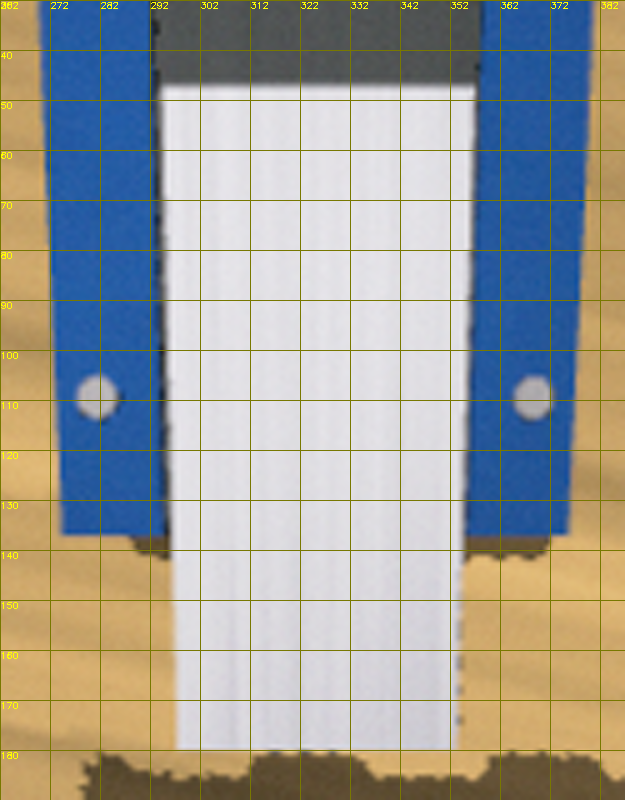

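View pics/w13d.png

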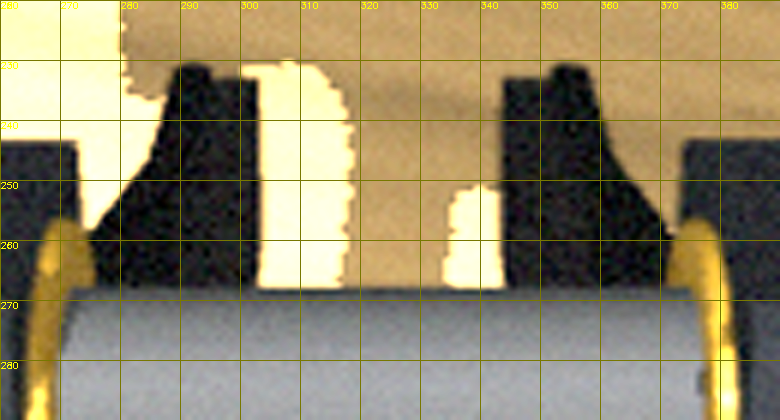

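Run:
```python
import pickle
from fit import *
d=pickle.load(open("cams2.pkl","rb")); c=d["wrist"]
p=np.array([.417,.1365,.182]); dx=np.array([np.cos(.238),np.sin(.238),0])
R=np.array(c["R"]);t=np.array(c["t"])
for a in (0,.0095):
  for dz in (0,.01,.0187,.03): 
    X=p+a*dx+[0,0,dz]; print(a,dz,"depth",(R@X+t)[2].round(4),proj(c,[X])[0].round(1))
B=np.array([[-.065,.03,.003],[-.065,-.03,.003],[.065,.03,.003],[.065,-.03,.003]])
bw=P([(177,749),(458,749),(161,87),(477,87)],5,262,30)
q,r=fit([(c,B,bw)],[.5,.15,.24,.06]); print("blank",q,r.round(2).tolist())
sl=P([(62,535),(568,535)],5,262,30)
for z in (.065,.067):
  L,Rr=[atz(c,u,z) for u in sl]; f=[atz(c,u,z) for u in bw]; e=(L+Rr)/2; m=(f[0]+f[1])/2;g=(f[2]+f[3])/2
  print(z,"edge",e,"w",np.linalg.norm(L-Rr),"front",m,"rear",g,"len",np.linalg.norm(m-g),"overhang",np.linalg.norm(e-m))
```

```text
0 0 depth 0.2002 [323.8 232.6]
0 0.01 depth 0.1906 [323.8 238.5]
0 0.0187 depth 0.1823 [323.9 244.1]
0 0.03 depth 0.1715 [323.9 252.2]
0.0095 0 depth 0.1975 [323.8 220. ]
0.0095 0.01 depth 0.1879 [323.9 225.3]
0.0095 0.0187 depth 0.1796 [323.9 230.4]
0.0095 0.03 depth 0.1688 [323.9 237.8]
blank [0.49317953 0.15354517 0.23897989 0.06423436] [[0.32, 0.13], [-0.31, 0.16], [0.28, -0.14], [-0.29, -0.12]]
0.065 edge [0.47392518 0.14949118 0.065     ] w 0.10564100872540284 front [0.42970358 0.13807376 0.065     ] rear [0.55669136 0.1689989  0.065     ] len 0.13069912569092534 overhang 0.04567173418348813
0.067 edge [0.47405644 0.1495317  0.067     ] w 0.10494211110863491 front [0.4301274  0.13818981 0.067     ] rear [0.55627506 0.16891036 0.067     ] len 0.1298344490983677 overhang 0.04536958006209516
```

Emit:
arm_command:
  plan:
    - [[0.6,0.12,-0.6],0]
    - [[1.34,0.26,-1.2],0]
    - [[1.34,0.26,-1.8],0]
    - [[1.34,0.26,-1.8],0]
    - [[1.34,0.26,-1.8],0]
  fingers: 1

```text
time: 20.1
position: [0.4537, 0.1433, 0.1349]
tool_rot: [-0.085, 0.702, -0.702, 0.083]
ft_force: [0.9, -0.5, 0.6]
grip_width: 0.0763
```

Emit:
arm_command:
  plan:
    - [[0,0,0],0]
    - [[0,0,-0.4],0]
    - [[0,0,-0.8],0]
    - [[0,0,-1.1],0]
    - [[0,0,-1.1],0]

```text
time: 20.6
position: [0.4527, 0.1432, 0.1071]
tool_rot: [-0.085, 0.702, -0.702, 0.083]
ft_force: [0.3, 0.3, -0.2]
grip_width: 0.0869
```

```bash
python3 st.py
python3 - <<'E'
from rig import *
from h import *
c=camera("wrist"); cv2.imwrite("pics/w14.png",c["pixels"][:,:,::-1])
c=camera("scene"); crop(c["pixels"][:,:,::-1],320,130,100,90,7,"pics/s14.png",1.8)
E
```

```text
20.6 [0.4527 0.1432 0.1071] F [ 0.29  0.32 -0.18] jaw -76.33 tooly [-3.e-03 -2.e-04 -1.e+00] w 0.0869 q [0.07 0.48 1.89 0.   0.78 1.4 ]
```

View pics/w14.png

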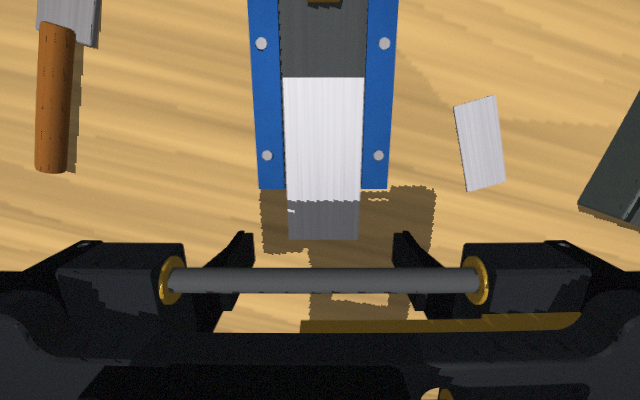

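View pics/s14.png

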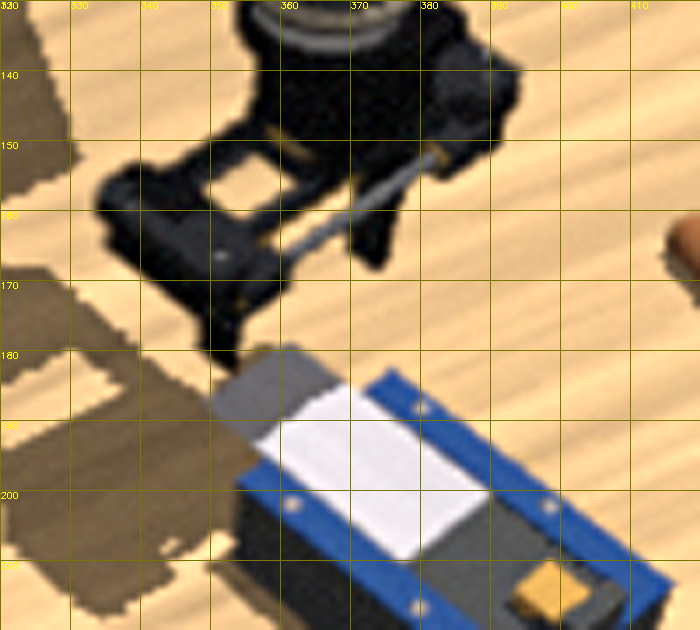

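Fingers straddle the blank, centred to within about 1 px. Going down.

Emit:
arm_command:
  plan:
    - [[-0.05,0,-0.7],0]
    - [[-0.05,0,-1.4],0]
    - [[-0.05,0,-2.1],0]
    - [[-0.05,0,-2.6],0]
    - [[-0.05,0,-2.88],0]

```text
time: 21.2
position: [0.4525, 0.1433, 0.0357]
tool_rot: [-0.084, 0.702, -0.702, 0.084]
ft_force: [0.0, -0.1, -0.1]
grip_width: 0.0869
```

Emit:
arm_command:
  plan:
    - [[0,0,0],0]

```text
time: 21.3
position: [0.4524, 0.1432, 0.0358]
tool_rot: [-0.085, 0.702, -0.702, 0.084]
ft_force: [-0.1, 0.1, -0.5]
grip_width: 0.0874
```

```bash
python3 st.py
python3 - <<'E'
from rig import *
from h import *
c=camera("wrist"); cv2.imwrite("pics/w15.png",c["pixels"][:,:,::-1])
c=camera("scene"); crop(c["pixels"][:,:,::-1],325,150,75,65,10,"pics/s15.png",2.2)
E
```

```text
21.3 [0.4524 0.1432 0.0358] F [-0.13  0.12 -0.54] jaw -76.33 tooly [-1.2e-03 -1.0e-04 -1.0e+00] w 0.0874 q [0.07 0.61 1.94 0.   0.59 1.4 ]
```

View pics/w15.png

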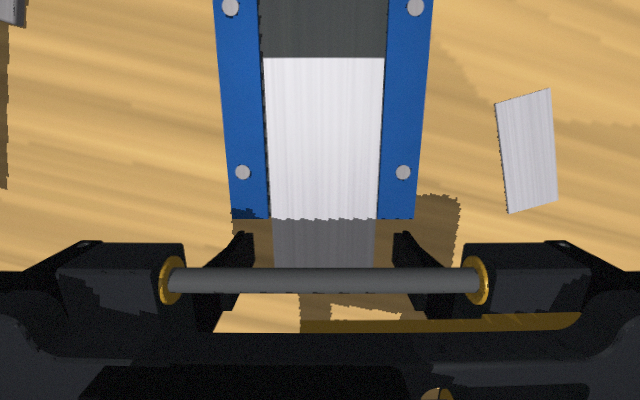

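View pics/s15.png

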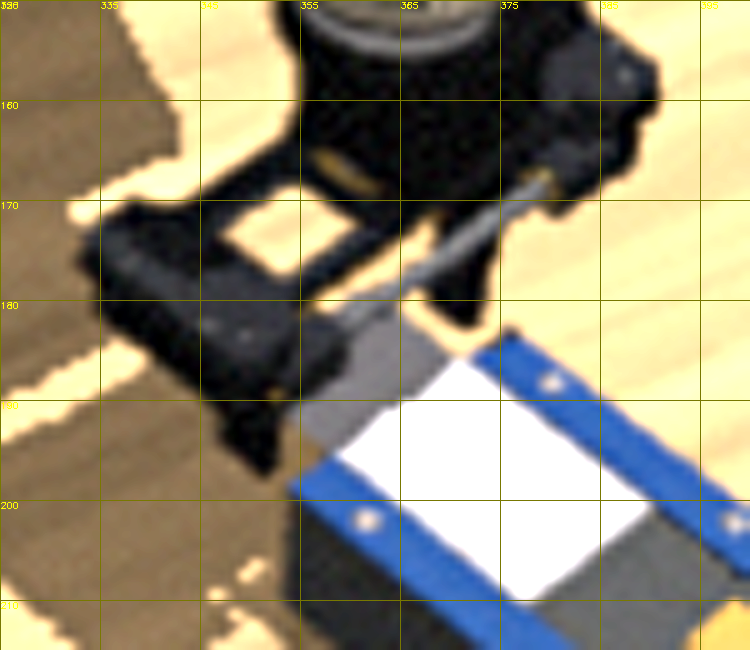

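Run:
```python
from rig import *
from h import *
c=camera("scene")
n=np.array([-.236,.972,0]); d=np.array([.972,.236,0])
for s in (-1,1):
  for z in (.066,.060,.0545,.045,.036): print(s,z,proj(c,[np.array([.4524,.1432,0])+s*.048*n+a*d+[0,0,z] for a in (0,.0095)]).round(1).tolist())
```

```text
-1 0.066 [[349.7, 194.3], [351.7, 196.0]]
-1 0.06 [[349.6, 195.5], [351.6, 197.2]]
-1 0.0545 [[349.5, 196.6], [351.5, 198.2]]
-1 0.045 [[349.4, 198.4], [351.4, 200.0]]
-1 0.036 [[349.2, 200.1], [351.2, 201.7]]
1 0.066 [[369.9, 179.9], [372.0, 181.4]]
1 0.06 [[369.8, 181.1], [371.8, 182.6]]
1 0.0545 [[369.6, 182.1], [371.6, 183.7]]
1 0.045 [[369.4, 184.0], [371.4, 185.5]]
1 0.036 [[369.1, 185.7], [371.1, 187.3]]
```

Emit:
arm_command:
  plan:
    - [[-0.02,0,-0.1],0]
    - [[-0.04,0,-0.22],0]
    - [[-0.04,0,-0.22],0]

```text
time: 21.75
position: [0.4514, 0.1433, 0.0308]
tool_rot: [-0.084, 0.702, -0.702, 0.084]
ft_force: [0.3, -0.6, 0.0]
grip_width: 0.0872
```

```bash
python3 st.py
python3 - <<'E'
from rig import *
from h import *
c=camera("wrist"); crop(c["pixels"][:,:,::-1],225,205,195,100,4,"pics/w16.png",2)
c=camera("scene"); crop(c["pixels"][:,:,::-1],325,150,75,65,10,"pics/s16.png",2.2)
E
```

```text
21.75 [0.4514 0.1433 0.0308] F [ 0.26 -0.6   0.02] jaw -76.32 tooly [-4.e-04 -0.e+00 -1.e+00] w 0.0872 q [0.07 0.62 1.94 0.   0.57 1.4 ]
```

View pics/w16.png

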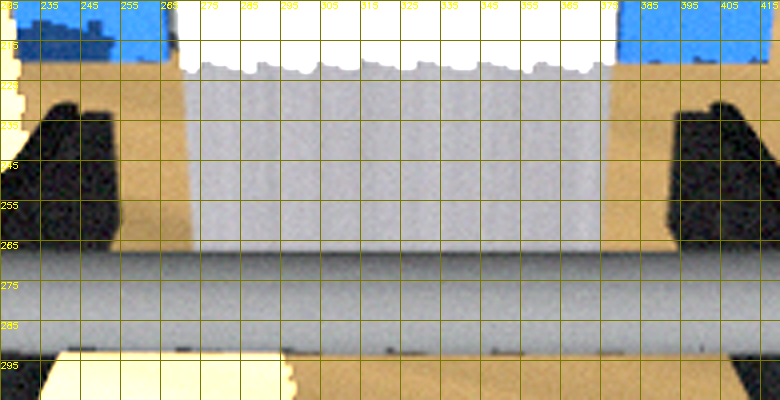

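View pics/s16.png

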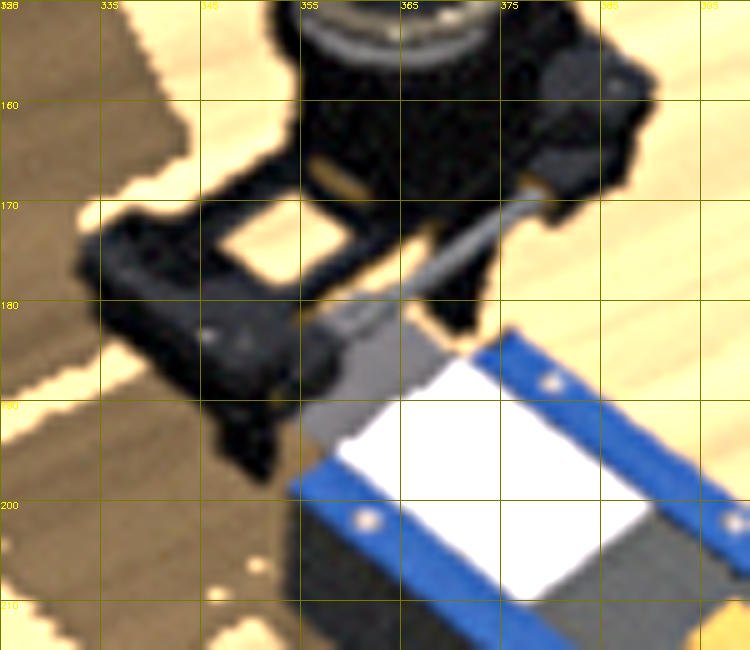

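Emit:
arm_command:
  plan:
    - [[0.005,-0.02,0],0]
    - [[0.005,-0.02,0],0]
    - [[0.005,-0.02,0],0]
    - [[0.005,-0.02,0],0]
    - [[0.005,-0.02,0],0]
  fingers: -1
  force: 6

```text
time: 22.35
position: [0.4518, 0.1428, 0.0309]
tool_rot: [0.084, -0.702, 0.702, -0.084]
ft_force: [0.7, 0.3, 1.0]
grip_width: 0.0596
```

```bash
python3 st.py
python3 - <<'E'
from rig import *
from h import *
c=camera("wrist"); crop(c["pixels"][:,:,::-1],225,205,195,100,4,"pics/w17.png",2)
E
```

```text
22.35 [0.4518 0.1428 0.0309] F [0.75 0.32 1.01] jaw -76.32 tooly [ 1.e-04 -0.e+00 -1.e+00] w 0.0596 q [ 0.07  0.62  1.94 -0.    0.57  1.4 ]
```

View pics/w17.png

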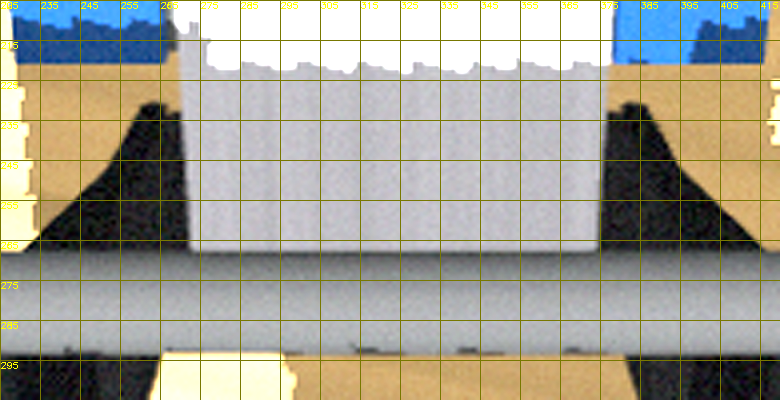

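Width 59.6 mm, so the pads are on the blank's sides. I'll firm up the grip and lift straight up.

Emit:
arm_command:
  plan:
    - [[0,0,0],0]
    - [[0,0,0],0]
    - [[0,0,0.04],0]
    - [[0,0,0.12],0]
    - [[0,0,0.24],0]
  force: 30

```text
time: 22.9
position: [0.4515, 0.1428, 0.0369]
tool_rot: [-0.084, 0.702, -0.702, 0.084]
ft_force: [0.0, -0.5, -0.8]
grip_width: 0.059
```

Emit:
arm_command:
  plan:
    - [[0,0,0.2],0]
    - [[0,0,0.45],0]
    - [[0,0,0.8],0]
    - [[0,0,1.2],0]
    - [[0,0,1.2],0]

```text
time: 23.4
position: [0.453, 0.1429, 0.0685]
tool_rot: [0.083, -0.702, 0.702, -0.085]
ft_force: [-0.3, 0.3, -1.0]
grip_width: 0.0595
```

```bash
python3 st.py
python3 - <<'E'
from rig import *
from h import *
c=camera("wrist"); cv2.imwrite("pics/w18.png",c["pixels"][:,:,::-1])
c=camera("scene"); crop(c["pixels"][:,:,::-1],325,140,85,75,9,"pics/s18.png",2.2)
E
```

```text
23.4 [0.453  0.1429 0.0685] F [-0.25  0.25 -1.  ] jaw -76.32 tooly [ 3.4e-03  2.0e-04 -1.0e+00] w 0.0595 q [ 0.07  0.55  1.92 -0.    0.67  1.4 ]
```

View pics/w18.png

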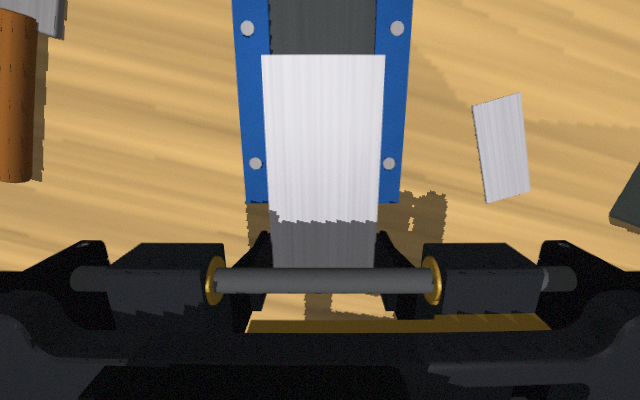

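View pics/s18.png

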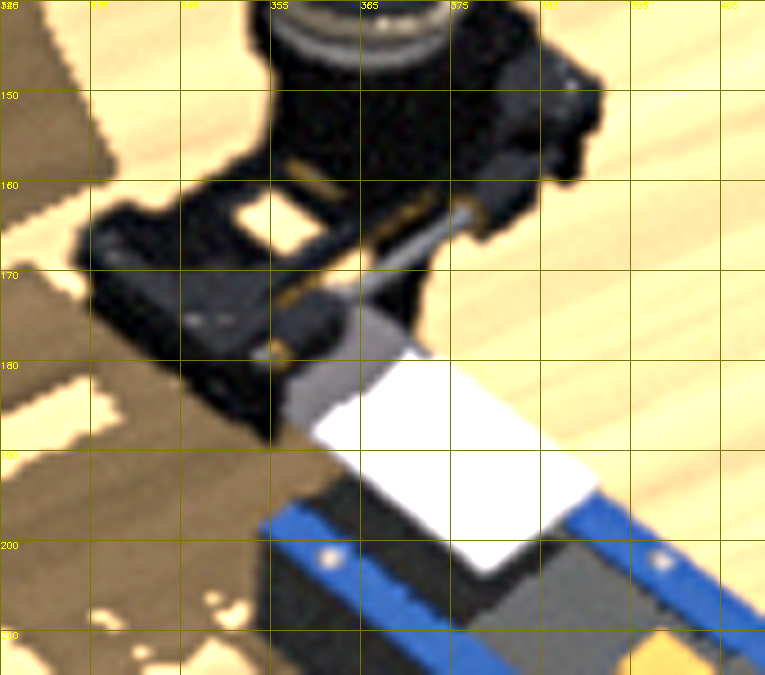

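Blank lifted, held level and clear of the slab. Before going to the punch, I'll check where the large look-alike sits.

Run:
```python
import pickle
from h import *
d=pickle.load(open("cams1.pkl","rb"))
cv2.imwrite("pics/t1.png",cv2.resize(cv2.convertScaleAbs(d["top"]["pixels"][100:400,250:550,::-1],alpha=1.4),None,fx=2,fy=2))
```

```text
(no output)
```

View pics/t1.png

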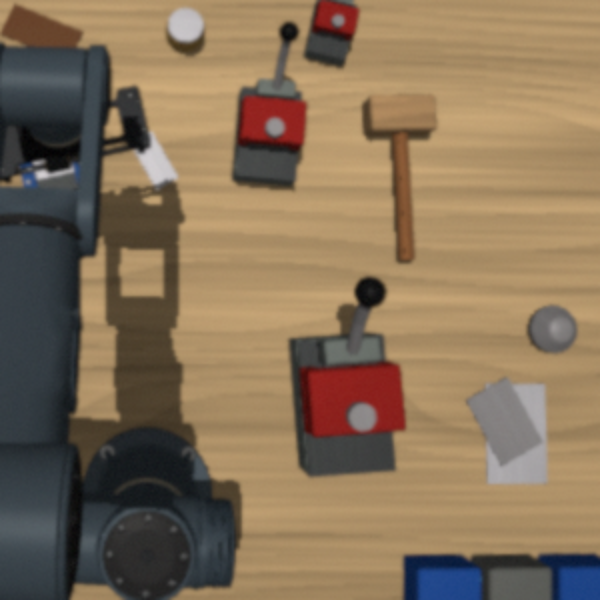

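Run:
```python
import pickle
from h import *
d=pickle.load(open("cams1.pkl","rb"));c=d["top"]
print("backleft",atz(c,(395,270),.08),"frontleft",atz(c,(400,336),.08),"ball",[atz(c,(435,246),z).round(3) for z in (.2,.25,.3)])
print("red back", [atz(c,(u,v),.13).round(3) for u,v in ((401,284),(451,282))])
# scene ball (208,160)
s=d["scene"]; print([atz(s,(208,160),z).round(3) for z in (.2,.25,.3)])
# small punch lever, mid ball
print("mid ball top",[atz(c,(394.5,115.5),z).round(3) for z in (.2,.22)])
```

```text
backleft [ 0.24767218 -0.2168962   0.08      ] frontleft [ 0.04966452 -0.23227995  0.08      ] ball [array([ 0.32, -0.31,  0.2 ]), array([ 0.319, -0.296,  0.25 ]), array([ 0.318, -0.283,  0.3  ])]
red back [array([ 0.209, -0.226,  0.13 ]), array([ 0.216, -0.375,  0.13 ])]
[array([ 0.231, -0.281,  0.2  ]), array([ 0.286, -0.286,  0.25 ]), array([ 0.341, -0.291,  0.3  ])]
mid ball top [array([ 0.699, -0.198,  0.2  ]), array([ 0.692, -0.194,  0.22 ])]
```

Emit:
arm_command:
  plan:
    - [[0,0,0.8],0]
    - [[-0.1,-0.6,1.6],-0.2]
    - [[-0.3,-1.6,2.1],-0.6]
    - [[-0.6,-2.9,2.1],-1.0]
    - [[-0.9,-4.2,2.1],-1.4]

```text
time: 24.0
position: [0.4291, 0.037, 0.1196]
tool_rot: [0.041, -0.706, 0.706, -0.041]
ft_force: [0.0, -0.8, -1.7]
grip_width: 0.0591
```

Emit:
arm_command:
  plan:
    - [[-0.25,-1.4,0],-0.4]
    - [[-0.5,-2.8,0],-0.8]
    - [[-0.75,-4.2,0],-1.2]
    - [[-0.95,-5.6,0],-1.7]
    - [[-1.1,-6.8,0],-2.1]

```text
time: 24.5
position: [0.4011, -0.1338, 0.1191]
tool_rot: [0.024, 0.707, -0.707, -0.025]
ft_force: [0.2, -0.3, -0.6]
grip_width: 0.0585
```

Emit:
arm_command:
  plan:
    - [[-0.1,-0.8,0],-0.16]
    - [[-0.1,-1.3,0],-0.16]
    - [[-0.1,-1.3,0],-0.16]
    - [[-0.1,-1.3,0],-0.16]

```text
time: 24.9
position: [0.3989, -0.1639, 0.1191]
tool_rot: [0.028, 0.707, -0.706, -0.029]
ft_force: [0.1, 0.2, -1.5]
grip_width: 0.0592
```

```bash
python3 st.py
python3 - <<'E'
from rig import *
from h import *
import pickle
d={n:camera(n) for n in ("wrist","scene","top")}; pickle.dump(d,open("cams3.pkl","wb"))
cv2.imwrite("pics/w20.png",d["wrist"]["pixels"][:,:,::-1])
crop(d["scene"]["pixels"][:,:,::-1],230,150,110,120,6,"pics/s20.png",1.8)
E
```

```text
24.9 [ 0.3989 -0.1639  0.1191] F [ 0.1   0.19 -1.47] jaw -94.62 tooly [-0.001   0.0012 -1.    ] w 0.0592 q [-0.65  0.41  1.98  0.    0.75  1.  ]
```

View pics/w20.png

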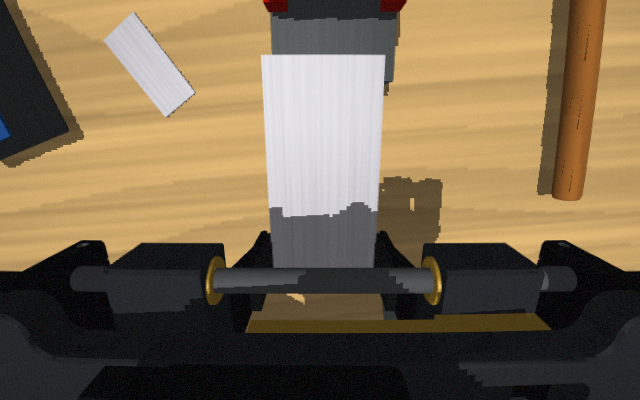

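View pics/s20.png

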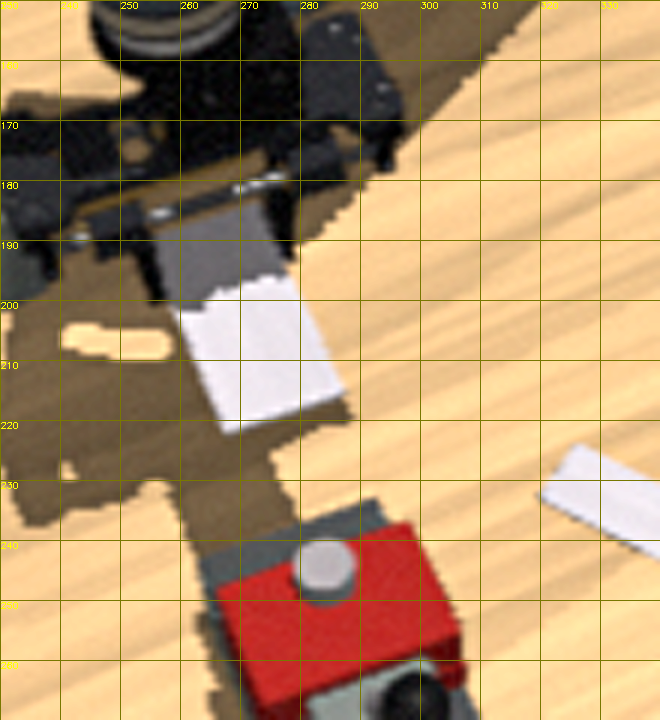

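The bed's front is partly hidden behind the blank's rear edge (row 55). I'll go up for a better view.

Emit:
arm_command:
  plan:
    - [[0,0,1.5],0]
    - [[0,0,3],0]
    - [[0,0,4.5],0]
    - [[0,0,4.5],0]
    - [[0,0,4.5],0]

```text
time: 25.55
position: [0.3994, -0.1639, 0.2324]
tool_rot: [-0.028, -0.706, 0.707, 0.028]
ft_force: [0.1, -0.3, -1.4]
grip_width: 0.0587
```

```bash
python3 st.py
python3 - <<'E'
from rig import *
from h import *
import pickle
d={n:camera(n) for n in ("wrist",)}; pickle.dump(d,open("cams4.pkl","wb"))
cv2.imwrite("pics/w21.png",d["wrist"]["pixels"][:,:,::-1])
crop(d["wrist"]["pixels"][:,:,::-1],255,0,150,120,5,"pics/w21c.png",1.6)
E
```

```text
25.55 [ 0.3994 -0.1639  0.2324] F [ 0.1  -0.3  -1.42] jaw -94.54 tooly [ 1.3e-03 -9.0e-04 -1.0e+00] w 0.0587 q [-0.65  0.22  1.85  0.    1.07  1.  ]
```

View pics/w21c.png

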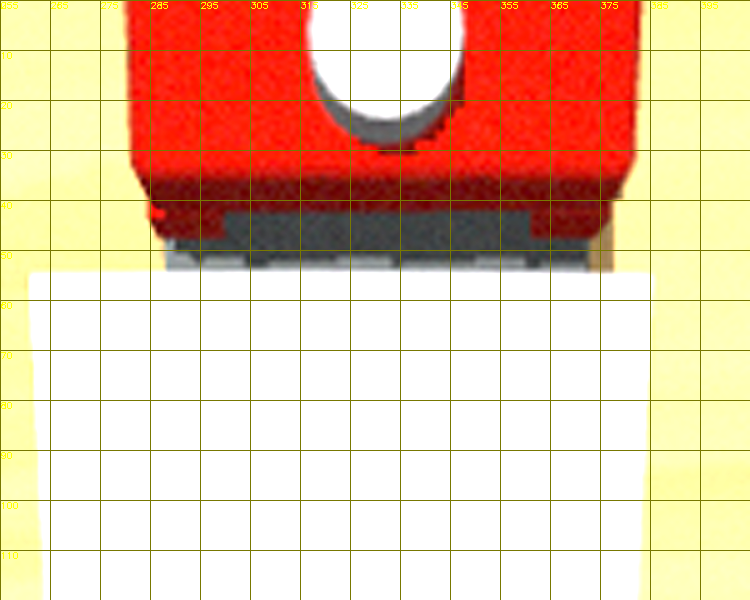

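```bash
cat > fit3.py <<'E'
from fit import *
W1=pickle.load(open("cams1.pkl","rb"))["wrist"]
W4=pickle.load(open("cams4.pkl","rb"))["wrist"]
pt=P([(68,495),(250,512),(92,232),(275,248)],6,355,105)
ps=P([(265,55),(57,130),(395,343),(168,430)],7,255,225)
pw1=P([(120,537),(392,631),(345,60)],5,450,95)
p4=P([(225,238),(530,238),(222,212),(530,212),(165,238),(605,238)],5,255,0)
N4=np.array([[-.02,.035,.06],[-.02,-.035,.06],[-.02,.035,.08],[-.02,-.035,.08],[-.02,.05,.06],[-.02,-.05,.06]])
def f(p,full=False):
    N=np.array([[p[4],.05,.06],[p[4],-.05,.06],[p[5],.05,.06],[p[5],-.05,.06]])
    # cheek outer y free p[6]
    M4=N4.copy(); M4[4,1]=p[6]; M4[5,1]=-p[6]
    r=[(proj(T,tr(p,N))-pt),(proj(S,tr(p,N))-ps),(proj(W1,tr(p,N[:3]))-pw1),2*(proj(W4,tr(p,M4))-p4)]
    return r if full else np.concatenate([x.ravel() for x in r])
r=least_squares(f,[.575,-.183,-.08,.003,-.07,.075,.05],loss="soft_l1")
p=r.x; print(p.round(4)); [print(x.round(2).tolist()) for x in f(p,True)]
print("mouth,stop",tr(p,np.array([[-.07,0,.06],[.02,0,.06]])).round(4).tolist())
r4=least_squares(lambda q:(proj(W4,tr(np.r_[q,0],N4[:4]+[0,0,q[3]-0]*1)) -p4[:4]).ravel() if 0 else (proj(W4,tr(q,N4[:4]))-np.array(p4[:4])).ravel(),[.575,-.183,-.08,.003]); print("W4 only",r4.x,r4.fun.round(2))
# blank
B=np.array([[.065,.03,.003],[.065,-.03,.003]])
br=P([(30,271),(653,271)],5,255,0)
for z in (.24,.25,.26,.265,.27):
    a,b=[atz(W4,u,z) for u in br]; print(z,np.linalg.norm(a-b),(a+b)/2,np.arctan2(*( (a-b)[:2]*[-1,1])))
E
python3 fit3.py
```

```text
[ 0.5749 -0.1858 -0.0787 -0.0048 -0.0709  0.0772  0.051 ]
[[0.66, 0.05], [1.35, 0.19], [0.34, -0.77], [0.37, -0.51]]
[[0.91, 0.75], [-0.37, 1.04], [0.81, -0.9], [0.16, -0.59]]
[[-1.21, 0.05], [-0.06, 0.11], [0.09, 0.17]]
[[1.42, -0.57], [0.24, -0.48], [-0.21, 1.21], [4.9, 1.32], [-2.21, -0.46], [-2.17, -0.32]]
mouth,stop [[0.5051, -0.1803, 0.0552], [0.5948, -0.1874, 0.0552]]
W4 only [ 0.5764495  -0.18516565 -0.07802424 -0.01065851] [ 0.41 -0.49 -1.13 -0.49 -0.4   0.46  1.08  0.46]
0.24 0.0712777408509385 [ 0.51240864 -0.17218645  0.24      ] -0.07890084173627539
0.25 0.06727073172106404 [ 0.51045323 -0.17203979  0.25      ] -0.07890084173627318
0.26 0.0632637225911896 [ 0.50849782 -0.17189313  0.26      ] -0.07890084173627243
0.265 0.06126021802625237 [ 0.50752011 -0.1718198   0.265     ] -0.07890084173627383
0.27 0.059256713461315155 [ 0.50654241 -0.17174647  0.27      ] -0.07890084173627344
```

Emit:
arm_command:
  plan:
    - [[0,-0.16,-1.6],0]
    - [[-0.03,-0.32,-3.2],0]
    - [[-0.03,-0.32,-4.8],0]
    - [[-0.03,-0.32,-6.3],0]
    - [[-0.03,-0.32,-7.5],0]

```text
time: 26.1
position: [0.3964, -0.1708, 0.0412]
tool_rot: [0.027, 0.708, -0.705, -0.03]
ft_force: [1.1, 0.5, -0.9]
grip_width: 0.0591
```

Emit:
arm_command:
  plan:
    - [[0,0,-0.2],0]
    - [[0,0,-0.4],0]
    - [[0,0,-0.4],0]

```text
time: 26.4
position: [0.3985, -0.1726, 0.0343]
tool_rot: [0.028, 0.707, -0.706, -0.029]
ft_force: [-0.2, 0.5, -0.5]
grip_width: 0.059
```

```bash
python3 st.py
python3 - <<'E'
from rig import *
from h import *
import pickle
d={n:camera(n) for n in ("wrist","scene")}; pickle.dump(d,open("cams5.pkl","wb"))
crop(d["wrist"]["pixels"][:,:,::-1],245,0,160,100,5,"pics/w22c.png",1.6)
crop(d["scene"]["pixels"][:,:,::-1],250,180,60,70,8,"pics/s22.png",1.8)
E
```

```text
26.4 [ 0.3985 -0.1726  0.0343] F [-0.16  0.51 -0.55] jaw -94.61 tooly [-3.e-04  3.e-04 -1.e+00] w 0.059 q [-0.67  0.59  2.04 -0.    0.51  0.98]
```

View pics/w22c.png

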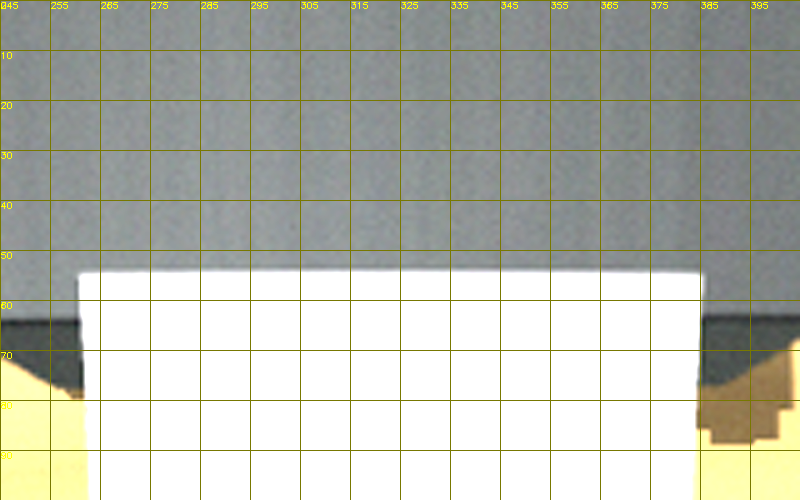

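View pics/s22.png

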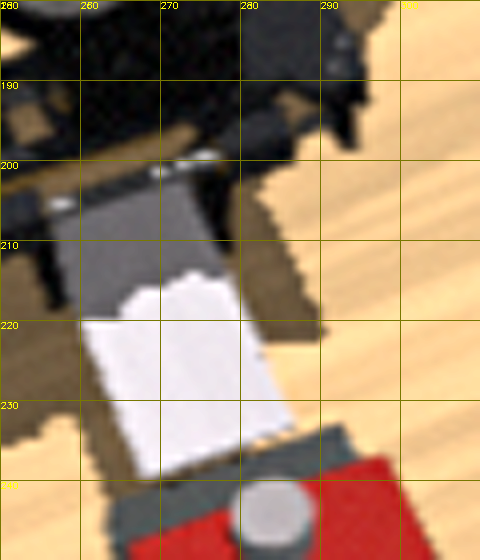

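Run:
```python
import pickle
from h import *
d=pickle.load(open("cams5.pkl","rb"))
crop(d["wrist"]["pixels"][:,:,::-1],215,0,220,100,3,"pics/w22d.png",1.5)
```

```text
(no output)
```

View pics/w22d.png

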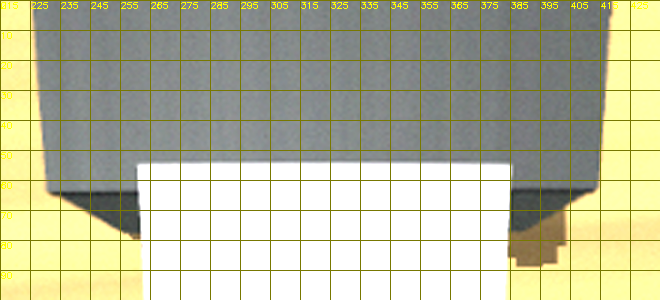

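Run:
```python
import pickle
from h import *
c=pickle.load(open("cams5.pkl","rb"))["wrist"]
L,R=(230.5,63.2),(413.5,62.2); l,r=(260.2,54),(385.2,54)
for z in (.055,.058,.061,.064): 
  a,b=atz(c,L,z),atz(c,R,z); print("bed",z,np.linalg.norm(a-b),(a+b)/2,np.arctan2(*((a-b)[:2]*[-1,1])))
for z in (.067,.07,.073): 
  a,b=atz(c,l,z),atz(c,r,z); print("blank",z,np.linalg.norm(a-b),(a+b)/2)
```

```text
bed 0.055 0.09778927744938026 [ 0.50472274 -0.17996633  0.055     ] -0.07539817761020409
bed 0.058 0.09600819884325529 [ 0.50421821 -0.17993992  0.058     ] -0.07539817761020391
bed 0.061 0.09422712023713033 [ 0.50371368 -0.17991351  0.061     ] -0.0753981776102037
bed 0.064 0.09244604163100534 [ 0.50320915 -0.17988711  0.064     ] -0.07539817761020354
blank 0.067 0.06138414427746385 [ 0.50649438 -0.18054454  0.067     ]
blank 0.07 0.060178276183767324 [ 0.5059154 -0.1805047  0.07     ]
blank 0.073 0.05897240809007081 [ 0.50533642 -0.18046485  0.073     ]
```

Laterally centred to within about 0.5 mm and yaw aligned. Inserting the blank above the bed.

Emit:
arm_command:
  plan:
    - [[0.3,-0.023,-0.06],0]
    - [[0.7,-0.054,-0.12],0]
    - [[1.1,-0.085,-0.12],0]
    - [[1.5,-0.116,-0.12],0]
    - [[1.7,-0.131,-0.12],0]

```text
time: 27.0
position: [0.443, -0.1766, 0.0316]
tool_rot: [-0.029, -0.706, 0.707, 0.028]
ft_force: [-0.9, -0.6, -1.0]
grip_width: 0.059
```

```bash
python3 st.py
python3 - <<'E'
from rig import *
from h import *
import pickle
c=camera("wrist")
crop(c["pixels"][:,:,::-1],215,0,220,140,3,"pics/w23.png",1.5)
c=camera("scene")
crop(c["pixels"][:,:,::-1],250,195,70,80,7,"pics/s23.png",1.8)
E
```

```text
27.0 [ 0.443  -0.1766  0.0316] F [-0.88 -0.56 -1.02] jaw -94.58 tooly [ 0.0019 -0.0013 -1.    ] w 0.059 q [-0.61  0.62  1.94  0.    0.58  1.04]
```

View pics/w23.png

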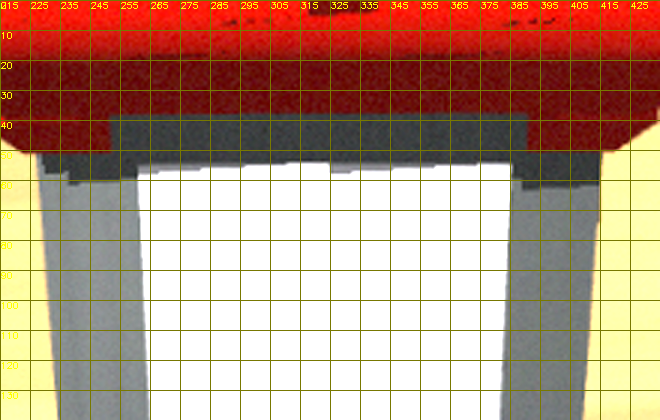

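View pics/s23.png

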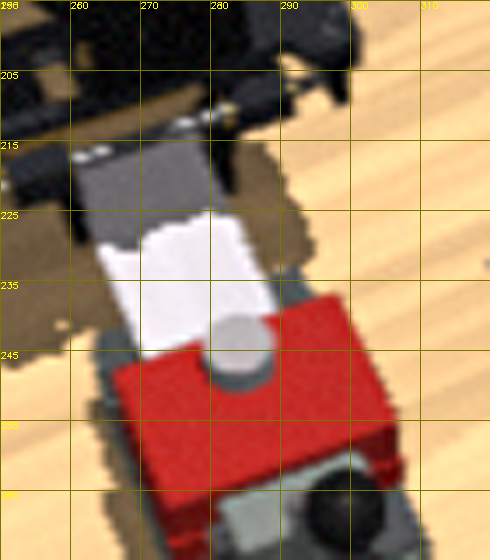

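Run:
```python
from rig import *
from h import *
c=camera("wrist")
for x in (.553,.555,.557):
  print(x,[(z,proj(c,[[x,-.184,z]])[0].round(1).tolist()) for z in (.052,.056,.06,.064,.067,.075,.08,.084)])
print(proj(c,[[.5507,-.184,.067]]))
```

```text
0.553 [(0.052, [321.9, 53.0]), (0.056, [321.9, 51.4]), (0.06, [321.9, 49.6]), (0.064, [321.8, 47.8]), (0.067, [321.8, 46.3]), (0.075, [321.7, 42.1]), (0.08, [321.7, 39.3]), (0.084, [321.6, 36.8])]
0.555 [(0.052, [321.6, 48.9]), (0.056, [321.6, 47.2]), (0.06, [321.5, 45.3]), (0.064, [321.5, 43.3]), (0.067, [321.5, 41.8]), (0.075, [321.4, 37.3]), (0.08, [321.3, 34.2]), (0.084, [321.3, 31.6])]
0.557 [(0.052, [321.3, 44.8]), (0.056, [321.3, 42.9]), (0.06, [321.2, 40.9]), (0.064, [321.2, 38.8]), (0.067, [321.1, 37.2]), (0.075, [321.0, 32.4]), (0.08, [320.9, 29.1]), (0.084, [320.9, 26.3])]
[[322.19166458  51.53976743]]
```

Tunnel roof at row 38 and cheek feet at row 50, with the blank's rear in between and about 1 mm right of centre. I'll go in 35 mm with a slight correction.

Emit:
arm_command:
  plan:
    - [[0.2,0.015,0],0]
    - [[0.5,-0.01,0],0]
    - [[0.8,-0.033,0],0]
    - [[1.1,-0.055,0],0]
    - [[1.4,-0.078,0],0]

```text
time: 27.65
position: [0.4769, -0.1781, 0.0314]
tool_rot: [-0.029, -0.706, 0.707, 0.028]
ft_force: [-0.4, 0.5, -1.1]
grip_width: 0.0589
```

Emit:
arm_command:
  plan:
    - [[0,0,-0.018],0]
    - [[0,0,-0.036],0]

```text
time: 27.85
position: [0.476, -0.1778, 0.0303]
tool_rot: [0.028, 0.707, -0.706, -0.029]
ft_force: [-1.2, -0.5, -0.8]
grip_width: 0.0589
```

Emit:
arm_command:
  plan:
    - [[0,0,-0.018],0]
    - [[0,0,-0.036],0]

```text
time: 28.05
position: [0.4755, -0.1777, 0.0295]
tool_rot: [0.028, 0.707, -0.706, -0.029]
ft_force: [0.1, 0.7, -0.7]
grip_width: 0.0593
```

Emit:
arm_command:
  plan:
    - [[0,0,-0.015],0]

```text
time: 28.15
position: [0.4757, -0.1778, 0.0291]
tool_rot: [0.028, 0.707, -0.706, -0.029]
ft_force: [0.8, 0.2, -1.4]
grip_width: 0.0587
```

Emit:
arm_command:
  plan:
    - [[0,0,-0.015],0]

```text
time: 28.25
position: [0.4758, -0.1779, 0.0288]
tool_rot: [0.028, 0.707, -0.706, -0.029]
ft_force: [-0.2, 0.2, -1.6]
grip_width: 0.0588
```

```bash
python3 st.py
python3 - <<'E'
from rig import *
from h import *
import pickle
c=camera("wrist")
print(get_obs()["moment"])
crop(c["pixels"][:,:,::-1],215,0,220,240,3,"pics/w24.png",1.8)
E
```

```text
28.25 [ 0.4758 -0.1779  0.0288] F [-0.18  0.22 -1.65] jaw -94.63 tooly [-2.e-04  1.e-04 -1.e+00] w 0.0588 q [-0.58  0.65  1.86 -0.    0.63  1.07]
[-0.00177418  0.09038699  0.01241435]
```

View pics/w24.png

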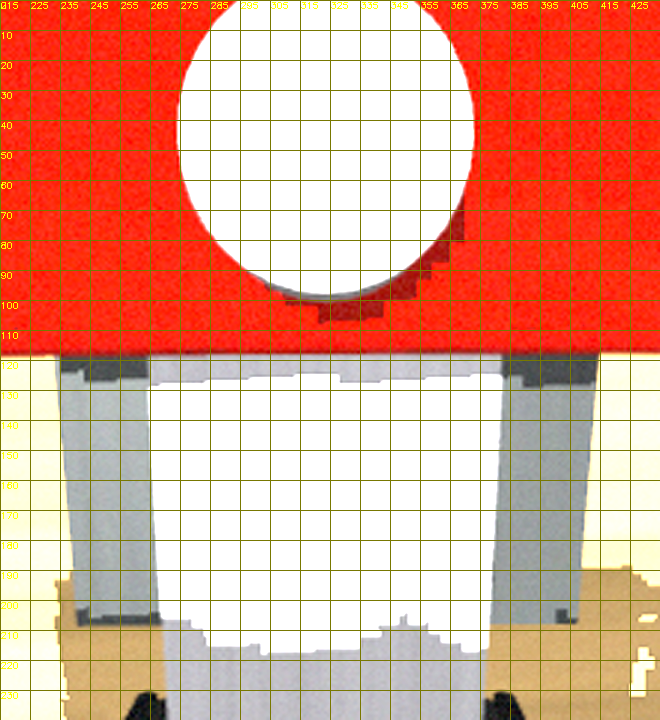

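The blank sits centrally between the bed's edges (bed 235–412, blank 265–380 in columns). Feeling downward.

Emit:
arm_command:
  plan:
    - [[0,0,-0.015],0]

```text
time: 28.4
position: [0.476, -0.178, 0.0284]
tool_rot: [0.029, 0.707, -0.707, -0.029]
ft_force: [0.3, -0.2, -1.0]
grip_width: 0.0588
```

Emit:
arm_command:
  plan:
    - [[0,0,-0.015],0]

```text
time: 28.5
position: [0.476, -0.178, 0.0281]
tool_rot: [-0.029, -0.707, 0.707, 0.029]
ft_force: [0.5, -0.8, -0.1]
grip_width: 0.0592
```

Emit:
arm_command:
  plan:
    - [[0,0,-0.015],0]

```text
time: 28.6
position: [0.4761, -0.178, 0.0277]
tool_rot: [-0.029, -0.707, 0.707, 0.028]
ft_force: [0.9, -1.5, -1.4]
grip_width: 0.0588
```

Emit:
arm_command:
  plan:
    - [[0,0,-0.015],0]

```text
time: 28.7
position: [0.4761, -0.1779, 0.0273]
tool_rot: [-0.029, -0.707, 0.707, 0.028]
ft_force: [-0.2, 0.3, -0.4]
grip_width: 0.0589
```

```bash
cat > fm.py <<'E'
from rig import *
o=get_obs(); print(o["time"].__round__(2),o["position"].round(4),o["ft_force"].round(2),o["moment"].round(3),o["grip_width"])
E
python3 fm.py
```

```text
28.7 [ 0.4761 -0.1779  0.0273] [-0.2   0.33 -0.41] [ 0.023  0.033 -0.015] 0.05892086322396988
```

Emit:
arm_command:
  plan:
    - [[0,0,-0.012],0]

```text
time: 28.8
position: [0.476, -0.1779, 0.027]
tool_rot: [0.029, 0.707, -0.707, -0.029]
ft_force: [0.7, 0.3, -1.3]
grip_width: 0.059
```

```bash
python3 fm.py
```

```text
28.8 [ 0.476  -0.1779  0.027 ] [ 0.66  0.31 -1.27] [0.089 0.127 0.006] 0.05897200254254373
```

Emit:
arm_command:
  plan:
    - [[0,0,-0.012],0]

```text
time: 28.9
position: [0.476, -0.1779, 0.0266]
tool_rot: [0.028, 0.707, -0.707, -0.029]
ft_force: [-0.3, -0.4, -0.4]
grip_width: 0.0593
```

```bash
python3 fm.py
```

```text
28.9 [ 0.476  -0.1779  0.0266] [-0.29 -0.35 -0.37] [-0.006  0.067 -0.008] 0.05933113347326466
```

Emit:
arm_command:
  plan:
    - [[0,0,-0.012],0]

```text
time: 29.0
position: [0.476, -0.1779, 0.0264]
tool_rot: [-0.028, -0.707, 0.707, 0.028]
ft_force: [-1.2, -1.1, -1.5]
grip_width: 0.0588
```

```bash
python3 fm.py
```

```text
29.0 [ 0.476  -0.1779  0.0264] [-1.24 -1.11 -1.52] [0.06  0.051 0.01 ] 0.0587509157465433
```

Emit:
arm_command:
  plan:
    - [[0,0,-0.012],0]

```text
time: 29.1
position: [0.476, -0.1779, 0.0261]
tool_rot: [-0.029, -0.707, 0.707, 0.029]
ft_force: [-0.4, -0.7, -0.5]
grip_width: 0.0588
```

Emit:
arm_command:
  plan:
    - [[0,0,-0.012],0]

```text
time: 29.2
position: [0.476, -0.1779, 0.0258]
tool_rot: [-0.029, -0.707, 0.707, 0.028]
ft_force: [0.2, 0.5, -0.2]
grip_width: 0.0589
```

Emit:
arm_command:
  plan:
    - [[0,0,-0.012],0]

```text
time: 29.3
position: [0.476, -0.1779, 0.0255]
tool_rot: [-0.029, -0.707, 0.707, 0.029]
ft_force: [-0.5, -1.0, 1.6]
grip_width: 0.0592
```

```bash
python3 fm.py
```

```text
29.3 [ 0.476  -0.1779  0.0255] [-0.5  -1.02  1.58] [0.07  0.063 0.007] 0.059231521130306865
```

Emit:
arm_command:
  plan:
    - [[0,0,0],0]

```text
time: 29.4
position: [0.476, -0.1779, 0.0256]
tool_rot: [-0.029, -0.707, 0.707, 0.028]
ft_force: [-0.6, 0.3, 0.9]
grip_width: 0.059
```

Emit:
arm_command:
  plan:
    - [[0,0,0],0]

```text
time: 29.5
position: [0.476, -0.1779, 0.0256]
tool_rot: [-0.029, -0.707, 0.707, 0.029]
ft_force: [-0.3, 0.6, 0.0]
grip_width: 0.0594
```

```bash
python3 fm.py
```

```text
29.5 [ 0.476  -0.1779  0.0256] [-0.26  0.58  0.03] [ 0.082  0.058 -0.034] 0.05935818960097209
```

Resting lightly on the bed at about 2 N. Now sliding gently towards the stop.

Emit:
arm_command:
  plan:
    - [[0.05,-0.004,0],0]
    - [[0.1,-0.008,0],0]
    - [[0.15,-0.012,0],0]
    - [[0.2,-0.015,0],0]
    - [[0.24,-0.018,0],0]

```text
time: 30.0
position: [0.4822, -0.1784, 0.0255]
tool_rot: [-0.029, -0.707, 0.707, 0.028]
ft_force: [0.4, -0.3, 1.3]
grip_width: 0.0589
```

```bash
python3 fm.py
```

```text
30.0 [ 0.4822 -0.1784  0.0255] [ 0.37 -0.34  1.31] [0.064 0.101 0.04 ] 0.058896513359317525
```

Emit:
arm_command:
  plan:
    - [[0.025,-0.002,0],0]
    - [[0.05,-0.004,0],0]

```text
time: 30.2
position: [0.4833, -0.1785, 0.0255]
tool_rot: [0.028, 0.707, -0.707, -0.029]
ft_force: [-0.6, 0.2, 0.3]
grip_width: 0.0589
```

Emit:
arm_command:
  plan:
    - [[0.025,-0.002,0],0]
    - [[0.05,-0.004,0],0]

```text
time: 30.4
position: [0.4845, -0.1786, 0.0255]
tool_rot: [0.028, 0.707, -0.707, -0.029]
ft_force: [-0.4, -0.1, 1.1]
grip_width: 0.059
```

Emit:
arm_command:
  plan:
    - [[0.025,-0.002,0],0]

```text
time: 30.5
position: [0.4852, -0.1786, 0.0255]
tool_rot: [0.029, 0.707, -0.707, -0.029]
ft_force: [-0.7, 0.2, 2.5]
grip_width: 0.0589
```

Emit:
arm_command:
  plan:
    - [[0.025,-0.002,0],0]

```text
time: 30.6
position: [0.4858, -0.1787, 0.0255]
tool_rot: [0.028, 0.707, -0.707, -0.029]
ft_force: [-0.7, -0.4, 1.2]
grip_width: 0.0586
```

```bash
python3 fm.py
```

```text
30.6 [ 0.4858 -0.1787  0.0255] [-0.66 -0.41  1.19] [ 0.055  0.135 -0.041] 0.05859519114975592
```

Emit:
arm_command:
  plan:
    - [[0.02,-0.0015,0],0]

```text
time: 30.7
position: [0.4863, -0.1787, 0.0255]
tool_rot: [0.029, 0.707, -0.707, -0.029]
ft_force: [0.0, -0.1, 2.1]
grip_width: 0.0585
```

Emit:
arm_command:
  plan:
    - [[0.02,-0.0015,0],0]

```text
time: 30.8
position: [0.4864, -0.1787, 0.0255]
tool_rot: [0.028, 0.707, -0.707, -0.029]
ft_force: [-2.1, -0.3, 2.7]
grip_width: 0.0589
```

Emit:
arm_command:
  plan:
    - [[0.02,-0.0015,0],0]

```text
time: 30.9
position: [0.4864, -0.1787, 0.0255]
tool_rot: [0.028, 0.707, -0.706, -0.029]
ft_force: [-5.1, -1.3, 4.5]
grip_width: 0.0588
```

Emit:
arm_command:
  plan:
    - [[0.02,-0.0015,0],0]

```text
time: 31.0
position: [0.4864, -0.1787, 0.0255]
tool_rot: [0.027, 0.707, -0.706, -0.029]
ft_force: [-5.8, -2.5, 5.3]
grip_width: 0.0587
```

The stop is reached: the tool halted at x=0.4864 with about 6 N reaction. I'll relax the push and check before opening.

Emit:
arm_command:
  plan:
    - [[-0.045,0.003,0.008],0]
    - [[-0.045,0.003,0.008],0]

```text
time: 31.2
position: [0.4864, -0.1786, 0.0256]
tool_rot: [0.028, 0.707, -0.706, -0.029]
ft_force: [-1.8, -0.6, 1.4]
grip_width: 0.0587
```

```bash
python3 fm.py
python3 - <<'E'
from rig import *
from h import *
c=camera("wrist")
crop(c["pixels"][:,:,::-1],215,80,220,200,3,"pics/w25.png",1.6)
E
```

```text
31.2 [ 0.4864 -0.1786  0.0256] [-1.77 -0.59  1.39] [-0.109  0.468 -0.03 ] 0.05870744656146878
```

View pics/w25.png

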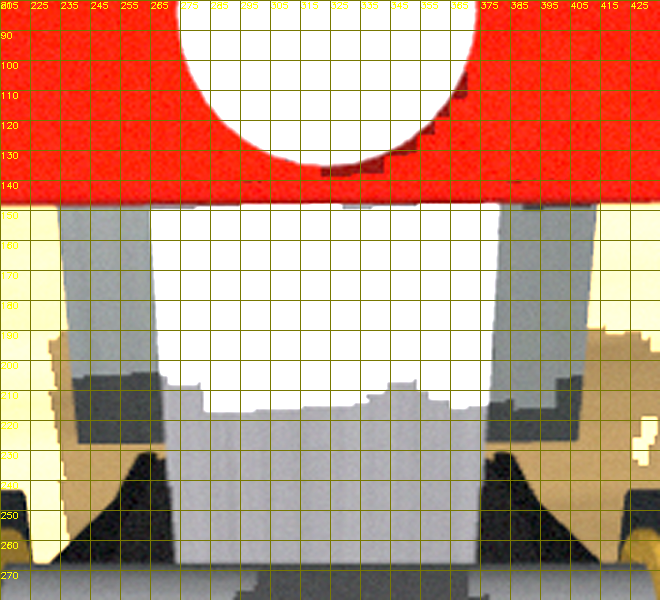

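Emit:
arm_command:
  plan:
    - [[0,0,0],0]
    - [[0,0,0],0]
    - [[0,0,0],0]
    - [[0,0,0],0]
    - [[0,0,0],0]
  fingers: 1

```text
time: 31.75
position: [0.4869, -0.1788, 0.0257]
tool_rot: [-0.029, -0.706, 0.707, 0.028]
ft_force: [0.7, 0.2, -0.1]
grip_width: 0.085
```

```bash
python3 fm.py
python3 - <<'E'
from rig import *
from h import *
c=camera("wrist")
crop(c["pixels"][:,:,::-1],215,80,220,200,3,"pics/w26.png",1.6)
E
```

```text
31.75 [ 0.4869 -0.1788  0.0257] [ 0.72  0.17 -0.06] [ 0.06  -0.018  0.051] 0.085044312612138
```

View pics/w26.png

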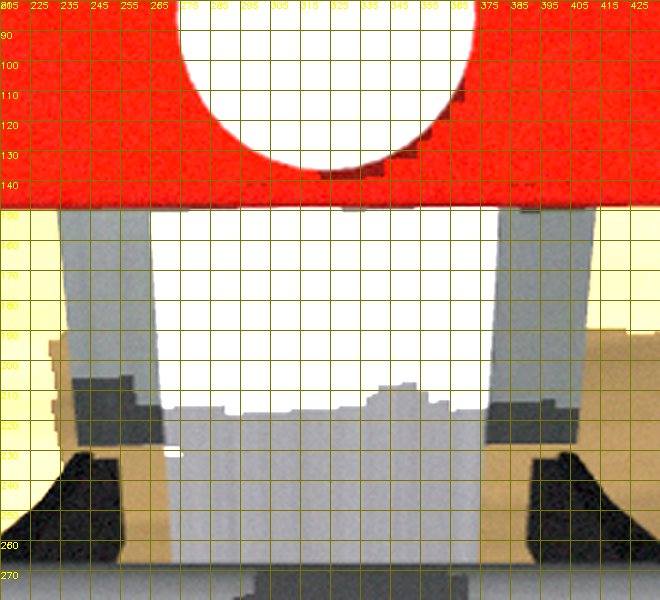

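Released, with the blank lying flat. Now withdrawing straight up and then back to inspect.

Emit:
arm_command:
  plan:
    - [[0,0,0.4],0]
    - [[0,0,1.2],0]
    - [[0,0,2.4],0]
    - [[0,0,4],0]
    - [[-0.5,0,5.5],0]

```text
time: 32.3
position: [0.4754, -0.1793, 0.1654]
tool_rot: [-0.029, -0.706, 0.707, 0.027]
ft_force: [0.4, 0.0, 0.6]
grip_width: 0.0869
```

Emit:
arm_command:
  plan:
    - [[-1,0,1],0]
    - [[-2,0.5,2],0]
    - [[-2.8,1,2],0]
    - [[-2.8,1,2],0]
    - [[-2.8,1,2],0]

```text
time: 32.8
position: [0.4045, -0.154, 0.2139]
tool_rot: [-0.029, -0.706, 0.707, 0.028]
ft_force: [-0.2, -0.1, -0.2]
grip_width: 0.0869
```

```bash
python3 fm.py
python3 - <<'E'
from rig import *
from h import *
import pickle
d={n:camera(n) for n in ("wrist","scene","top")}; pickle.dump(d,open("cams6.pkl","wb"))
crop(d["wrist"]["pixels"][:,:,::-1],260,0,140,150,5,"pics/w27.png",1.2)
crop(d["scene"]["pixels"][:,:,::-1],245,205,75,85,7,"pics/s27.png",1.6)
cv2.imwrite("pics/s27f.png",d["scene"]["pixels"][:,:,::-1])
E
```

```text
32.8 [ 0.4045 -0.154   0.2139] [-0.22 -0.15 -0.2 ] [0.011 0.004 0.023] 0.08686509702607062
```

View pics/w27.png

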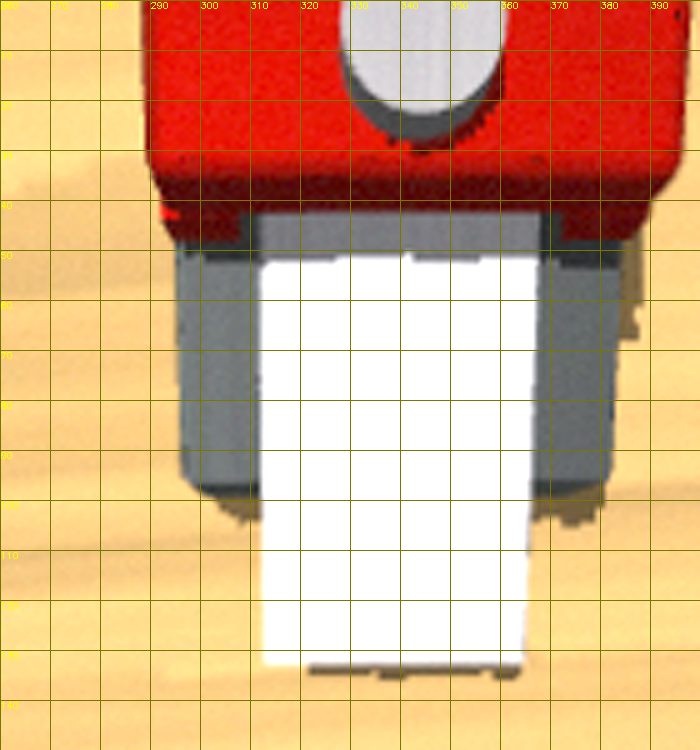

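View pics/s27f.png

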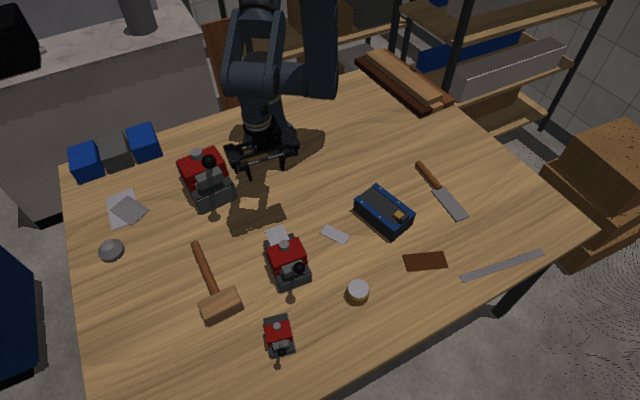

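Run:
```python
import pickle
from fit import *
c=pickle.load(open("cams6.pkl","rb"))["wrist"]
bf=P([(183,487),(609,483)],5,260,0); fr=P([(263,663),(523,663)],5,260,0); up=P([(261,262),(540,258)],5,260,0)
for zb in (.057,.060):
  a,b=[atz(c,u,zb) for u in bf]; f,g=[atz(c,u,zb+.003) for u in fr]; h,k=[atz(c,u,zb+.003) for u in up]
  m=(a+b)/2; F=(f+g)/2; H=(h+k)/2; yaw=-.0775; d=np.array([np.cos(yaw),np.sin(yaw)]); n=np.array([-d[1],d[0]])
  print(zb,"bed w",np.linalg.norm(a-b),"blank w",np.linalg.norm(f-g),"protrude",(F-m)[:2]@d,"lat front",(F-m)[:2]@n,"lat mid",(H-m)[:2]@n,"yaw blank",np.arctan2(*(H-F)[1::-1]),"bed edge yaw",np.arctan2(*((a-b)[:2]*[-1,1])))
```

```text
0.057 bed w 0.09717525110411504 blank w 0.06066098606737166 protrude -0.03960004840971137 lat front 0.00040956130091430445 lat mid -0.00029494314595601614 yaw blank -0.08569605699201072 bed edge yaw -0.07018305736070993
0.06 bed w 0.09632394027207464 blank w 0.06012486436828479 protrude -0.039251793657610126 lat front 0.0004073360679178084 lat mid -0.0002909419697634057 yaw blank -0.08569605699201077 bed edge yaw -0.07018305736071029
```

Sticks out 39.4 mm (40 nominal), within 0.5 mm of the middle, yaw within about 0.01–0.015 rad. Everything agrees, so I'm handing in.

Run:
```python
from rig import *
print(hand_in()); o=get_obs(); print(o["time"],o["joint_velocities"].round(4))
```

```text
the job is handed in; nothing more can be done
None
the job is handed in; nothing more can be done
```

The blank is in the middle-sized red punch, flat on the bed against the back stop and released. I handed the job in at about 33 s; it reports no verdict.

**What I did**
- I pressed on the blank with the shut fingers at about 6–9 N and slid it out to about 45 mm of overhang.
- I pinched it by its overhanging end, first at 6 N and then 30 N, and lifted it clear of the slab.
- I loaded it rear end first: set down at about 2 N, pushed home until the tool stopped at about 6 N, then eased off and opened the fingers.

**Last checks (wrist and scene cameras)**
- **Seating:** it sticks out 39.4 mm, against 40 mm for a seated blank.
- **Alignment:** it is within 0.5 mm of the middle and within about 0.015 rad of the punch's direction.
- **Flatness:** it looks flat on the bed, but I did not measure its tilt after letting go.
- **Gripper:** it is open and well clear of everything.
- **Bystanders:** the mallet, slapper and tin look undisturbed in the scene picture, judged by eye only.

**What disagreed**
- **Fingertips:** they touched the blank about 20 mm higher than the stated TCP implies, so I set the pinch depth from contact and the cameras instead.
- **Punch bed height:** the camera fit put it at about 55–60 mm, below the 60 mm minimum, so I found the real height by touch.

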